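# Dig a barrel and piston out from under the parts lying across the crate

## Task

The customer buys the finned barrel and the piston from the grey crate. First take off both the chain guard and the footrest bar that lie across the crate and lay them on the rubber mat; then stand the barrel upright, spigot up as it is, in the large carton and the piston upright, crown up, in the small carton. Finally lay the chain guard and the footrest bar back across the crate, each exactly where it lay before, and leave the carburettor and the ignition coil in the crate undisturbed.

Things in the scene. Friction and masses are not known exactly. Their poses are not given: they have to be found in the camera images.
- crate: Open grey plastic crate, fixed: 200 mm along its x, 300 mm along its y, 90 mm high, walls and floor 4 mm. Origin: centre of its underside, on the table (z = 0). Barrel, piston, carburettor and coil stand on its floor; the two long parts lie across its rim, roughly along its x, one about 44 mm to either side of its middle.
- guard_mid (a point): Chain guard: bright pressed-steel channel, open side down, 370 mm long with its two round-ended tabs, 38 mm wide, 24 mm high, up to 0.4 kg. Point: middle of its length and width, half-way up (12 mm above its underside), where to grip it across the width. x: along its length; z: up. It lies across the crate's rim (underside at 90 mm).
- footbar_mid (a point): Footrest bar: straight grey 25 mm square tube with a black rubber block (30 mm wide, 58 mm long) at each end, 352 mm long, up to 0.65 kg; thin saddle and bolt heads on top, 7 mm high. Point: middle of its length and width, 12.5 mm above its underside, where to grip it across the 25 mm. x: along its length; z: up. It lies across the crate's rim (underside at 90 mm).
- barrel_spigot (a point): Finned aluminium barrel (engine cylinder), upside down: square fin block 72 x 72 mm, 45 mm high, on it a round spigot 46 mm in diameter, 30 mm high, with a dark bore; up to 0.7 kg. Point: on the axis, half-way up the spigot, 60 mm above the foot, 15 mm below the top. Grip the spigot, finger tips above the fins. x, y: square to the fin block's sides; z: up.
- piston_mid (a point): Aluminium piston standing crown up in the crate beside the barrel: 40 mm in diameter, 48 mm high, 0.1 to 0.16 kg, two ring grooves below the crown. Point: its centre, 24 mm above its foot. z: up.
- mat: Black ribbed rubber counter mat on the table to one side of the crate, fixed, 340 mm along its x, 220 mm along its y, 3.5 mm thick: the place to lay the chain guard and the footrest bar meanwhile, side by side along its x. Origin: centre of its underside, on the table.
- box_large: The larger open carton, for the barrel, fixed in a white tray on the other side of the crate: outside 108 mm along its own x, 120 mm along its own y, 55 mm high; walls and floor 4 mm thick, so 100 x 112 mm inside. Origin: centre of its underside, 3 mm above the table; inner floor 4 mm above that.
- box_small: The smaller open carton, for the piston, fixed in the same white tray: outside 80 mm along its own x, 120 mm along its own y, 55 mm high; walls and floor 4 mm thick, so 72 x 112 mm inside. Origin: centre of its underside, 3 mm above the table; inner floor 4 mm above that.
- carb_mid (a point): Carburettor, a bystander at one end of the crate (about 113 mm from its middle along its y): about 71 x 35 x 68 mm high. Point: its middle, 30 mm above its foot. Leave it where it is.
- coil_mid (a point): Ignition coil, a bystander at the other end of the crate (about 113 mm from its middle along its y): 60 x 40 mm, 69 mm high. Point: its middle, 30 mm above its foot. Leave it where it is.
Not all that is in view belongs to the job. What is shaped like the part that bears barrel_spigot but orange or pink is not meant.

How it is judged:
By the outcome, as a careful person would: the job done as asked, in the order asked, and still so for the second after the job is handed in, with the robot touching nothing.
It also fails if it takes over 144 s, if anything falls off the work surface, if the arm or the gripper's body presses on something with over 40 N, if the wrist force passes 120 N, or if a joint passes its speed limit or range.

## Robot

A 6-joint arm with a two-finger parallel gripper is mounted at the origin on the work surface. World frame = base frame: x ahead of the robot, y to its left, z up, the work surface at z = 0. Lengths are in m, angles in degrees, forces in N, time in s.
With the tool pointing down it reaches from about 0.375 to 0.975 m from the base axis. Payload 3.8 kg.
Tool frame: the origin (TCP) lies on the centre line of the jaws, within the pads' length; the fingertips stand 11 mm ahead of it and the grasp point (between the pads) lies 8 mm behind it; z points along the fingers, y is the line along which they close (so a half turn about z gives the same grasp; the last joint's range is limited). The gripper opens to 88 mm and grips with 3 to 60 N. Pads are 18 mm wide; open, the fingers measure 123 mm over their backs; the gripper's body (75 mm by 187 mm) begins 45 mm behind the grasp point.
Start: joints at [-76.828, 15.12, 91.902, -0, 72.978, -2.114], TCP at [0.178, -0.651, 0.25] pointing down, gripper open.
Joint ranges: [-150.88, 150.88], [-54.13, 125.18], [17.81, 147.31], [-75.09, 255.09], [0, 152.58], [-146.25, 146.25]. Speed limits (degrees/s): [147.25, 147.25, 180, 180, 180, 180].

## Interface

Orientations are given as a 3x3 rotation matrix whose columns are the frame's x, y, z axes.
In Python, from cell import r gives the robot as it stands.
- The arm moves only by the tool step_arm, never from a script. Its arguments are lists of equal length, an entry for each row: "claw": the opening, from 0 (shut) to 1 (fully open); "linear": the shift along the tool's x, y, z in m, a list of three; "turn": the turn, a rotation vector about the tool's x, y, z in rad, a list of three. A call has 1 to 10 rows; each row shifts and turns the commanded pose from where the row before left it, along the tool's axes as they then stand; what a row does not reach is not made up. A row lasts 1/10 s, in which the tool goes at most 50 mm and 8.59 degrees, less where a joint would pass 70% of its speed; a pose out of reach is approached as far as the arm can. A call with a gripper value outside its range is refused whole. The fingers move at their own pace and stop on an object; "grip_force" is the grip in N (left out, the last holds). Time passes only in rows, so rows that do not move let the fingers close. It gives the time, the measured TCP pose, the force, the opening and the grip force at its end, in the units of the state.
- r.observe(): the state, without advancing time (a new reading comes with each control period).
- r.get_image(name): name is "side" or "top" or "wrist"; returns the picture (400x640x3 uint8, red, green, blue); there is no depth.
- r.get_calibration(name): a dict with "K" (3x3 intrinsics, pixels), "dist" ([k1, k2, p1, p2, k3] as OpenCV has them; the pictures are not rectified), "xyz" and "orientation" of the camera in the world. Camera axes: x right, y down, z forward; pixel columns grow to the right and rows downward; lengths in m; the calibration is good to about 2 mm. A picture is of the moment at which its call begins: read the wrist's pose just before it. get_calibration takes no time and is no camera call; for the wrist camera it gives the pose at the moment of the call.
- r.finish_job(): hands the job in; it is judged then, once.
The state is a dict: "time": time; "joint_positions": joint angles; "dq": joint speeds; "joint_efforts": joint torques, N m; "tcp_pos": TCP position; "tool_rot": TCP orientation; "force": force on the tool from outside, world axes, zero at the start; "ft_torque": the same for the moment, N m; "opening": finger opening in m; "grip_force": force on a finger pad.
Only numpy, scipy, OpenCV 4.12 (cv2) and the standard library are available. Lean on these libraries where they do the work, as an engineer would, in place of code of your own. Each camera call takes 0.05 s, during which the arm holds its last target. There are 200 camera calls.

## Working session

There is one attempt and no reset: what is moved stays moved. The work goes in short steps, Python scripts to look and compute and a tool call to move; the robot and the scene stay as the last step left them, time stands still between calls to the robot, and variables do not carry over. Pictures are saved under pics/ and viewed, at most 14 in all, crops included, and the job is handed in when it is done.

Besides the shell and the picture viewer there is one more tool, called after "Emit:" as a command line: name --argument value ..., lists and objects as JSON in quotes. step_arm: Moves the arm, as the interface text tells. Its arguments: {"type":"object","properties":{"claw":{"type":"array","items":{"type":"number"}},"linear":{"type":"array","items":{"type":"array","items":{"type":"number"}}},"turn":{"type":"array","items":{"type":"array","items":{"type":"number"}}},"grip_force":{"type":"number"}},"required":["claw","linear","turn"]}

```bash
mkdir -p pics; ls; python3 - <<'E'
from cell import r
import cv2,numpy as np
s=r.observe();print(s['time'],s['tcp_pos'],np.round(s['tool_rot'],3).tolist(),s['opening'],s['force'])
for n in ('top','side','wrist'):
    c=r.get_calibration(n);print(n,np.round(c['K'],1).tolist(),np.round(c['dist'],4),np.round(c['xyz'],4),np.round(c['orientation'],3).tolist())
    cv2.imwrite(f'pics/{n}0.png',r.get_image(n)[:,:,::-1])
E
```

```text
pics
0.0 [ 0.1778124  -0.65045442  0.24839914] [[0.965, 0.264, -0.001], [0.264, -0.965, 0.002], [0.0, -0.002, -1.0]] 0.08774758322891228 [ 0.03023093 -0.02070253 -0.74922543]
top [[449.5, 0.0, 314.7], [0.0, 449.5, 201.6], [0.0, 0.0, 1.0]] [-0.0351  0.      0.      0.      0.    ] [0.3553 0.0163 1.089 ] [[-0.026, -0.995, 0.092], [-1.0, 0.025, -0.007], [0.004, -0.092, -0.996]]
side [[410.3, 0.0, 318.3], [0.0, 410.3, 196.9], [0.0, 0.0, 1.0]] [-0.064  0.     0.     0.     0.   ] [-0.2105 -0.6088  0.6063] [[0.69, -0.356, 0.63], [-0.723, -0.338, 0.602], [-0.002, -0.871, -0.491]]
wrist [[340.0, 0.0, 314.8], [0.0, 340.0, 200.2], [0.0, 0.0, 1.0]] [-0.0718  0.      0.      0.      0.    ] [ 0.2474 -0.6312  0.3832] [[0.264, -0.926, -0.268], [-0.965, -0.255, -0.07], [-0.003, 0.277, -0.961]]
```

View pics/top0.png

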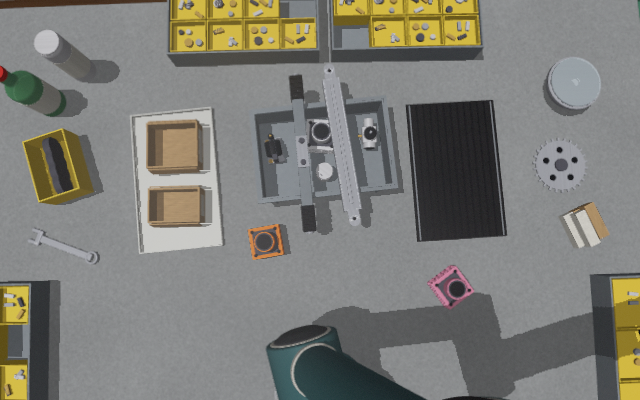

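View pics/side0.png

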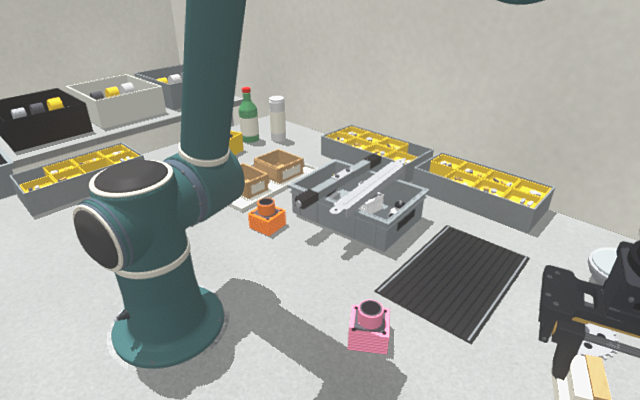

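The top view shows the crate at about (325,150). The footbar (dark end blocks at (296,88) and (308,218)) and the guard (tabs at (329,71) and (354,218)) lie across it. The mat is at (457,170), the large carton at (173,147) and the small one at (175,206). Candidates for the barrel are the grey one in the crate at (320,133), the orange one at (266,242) and the pink one at (453,287). By the description I choose the grey one and check it in a close crop.

```bash
cat > h.py <<'E'
from cell import r
import cv2,numpy as np
def ray(n,px,c=None):
    c=c or r.get_calibration(n)
    p=cv2.undistortPoints(np.array(px,float).reshape(-1,1,2),np.array(c['K']),np.array(c['dist'])).reshape(-1,2)
    d=np.c_[p,np.ones(len(p))]@np.array(c['orientation']).T
    return np.array(c['xyz']),d
def plane(n,px,z,c=None):
    o,d=ray(n,px,c); return o+d*((z-o[2])/d[:,2])[:,None]
def pix(n,P,c=None):
    c=c or r.get_calibration(n);R=np.array(c['orientation']).T
    return cv2.projectPoints(np.array(P,float).reshape(-1,1,3),cv2.Rodrigues(R)[0],-R@np.array(c['xyz']),np.array(c['K']),np.array(c['dist']))[0].reshape(-1,2)
E
python3 - <<'E'
from h import *
im=cv2.imread('pics/top0.png')
cv2.imwrite('pics/crop1.png',cv2.resize(im[55:245,245:410],None,fx=4.0*0.78,fy=4*0.78,interpolation=cv2.INTER_CUBIC))
print(plane('top',[[457,170],[173,147],[175,206]],0.03))
print(plane('top',[[296,77],[308,230],[330,67],[355,223]],0.105))
print(plane('top',[[320,130],[325,171]],0.07))
E
```

```text
[[ 0.52047605 -0.33312528  0.03      ]
 [ 0.59344979  0.34586907  0.03      ]
 [ 0.45121722  0.34046759  0.03      ]]
[[ 0.730397    0.04480834  0.105     ]
 [ 0.38434826  0.02610527  0.105     ]
 [ 0.75203186 -0.03280457  0.105     ]
 [ 0.39698434 -0.0771774   0.105     ]]
[[ 0.61548686 -0.00694455  0.07      ]
 [ 0.5193367  -0.01580247  0.07      ]]
```

View pics/crop1.png

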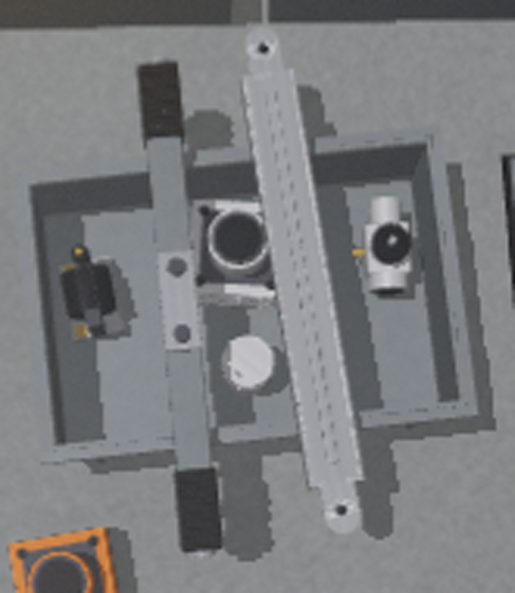

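The crop confirms the grey barrel: spigot and dark bore at about full-image (320,132), and piston at (325,171). Next I'll bring the wrist camera over the crate.

Emit:
step_arm --claw '[1,1,1,1,1,1,1,1,1,1]' --linear '[[0.026,-0.0255,-0.008],[0.026,-0.0255,-0.008],[0.026,-0.0255,-0.008],[0.026,-0.0255,-0.008],[0.026,-0.0255,-0.008],[0.026,-0.0255,-0.008],[0.026,-0.0255,-0.008],[0.026,-0.0255,-0.008],[0.026,-0.0255,-0.008],[0.026,-0.0255,-0.008]]' --turn '[[0,0,0],[0,0,0],[0,0,0],[0,0,0],[0,0,0],[0,0,0],[0,0,0],[0,0,0],[0,0,0],[0,0,0]]'

```text
time: 1.15
tcp_pos: [0.3619, -0.3351, 0.3298]
tool_rot: [[0.965, 0.263, -0.0], [0.263, -0.965, 0.0], [-0.0, -0.0, -1.0]]
force: [0.1, -0.8, 0.7]
opening: 0.0877
grip_force: 0.0
```

Emit:
step_arm --claw '[1,1,1,1,1,1,1,1,1,1]' --linear '[[0.026,-0.0255,0],[0.026,-0.0255,0],[0.026,-0.0255,0],[0.026,-0.0255,0],[0.026,-0.0255,0],[0.026,-0.0255,0],[0.026,-0.0255,0],[0.026,-0.0255,0],[0.026,-0.0255,0],[0.026,-0.0255,0]]' --turn '[[0,0,0],[0,0,0],[0,0,0],[0,0,0],[0,0,0],[0,0,0],[0,0,0],[0,0,0],[0,0,0.08],[0,0,0.08]]'

```text
time: 2.15
tcp_pos: [0.5478, -0.0221, 0.3295]
tool_rot: [[0.995, 0.104, -0.0], [0.104, -0.995, -0.0], [-0.0, -0.0, -1.0]]
force: [0.2, -0.7, 0.1]
opening: 0.0885
grip_force: 0.0
```

```bash
python3 - <<'E'
from h import *
s=r.observe();print(s['time'],s['tcp_pos'],np.round(s['tool_rot'],3).tolist())
import pickle
c=r.get_calibration('wrist');im=r.get_image('wrist')[:,:,::-1]
cv2.imwrite('pics/w1.png',im);pickle.dump(c,open('w1.pkl','wb'))
E
```

```text
2.15 [ 0.54776427 -0.02205839  0.32948783] [[0.995, 0.104, -0.0], [0.104, -0.995, -0.0], [-0.0, -0.0, -1.0]]
```

View pics/w1.png

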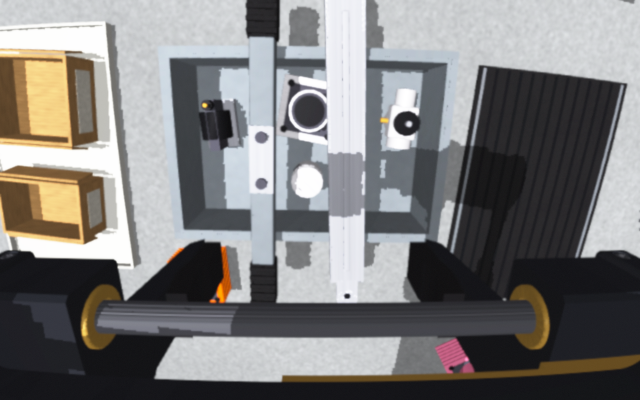

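The wrist view shows the crate rim corners at about (165,50), (455,55), (440,238) and (182,240). The guard runs (345,0)→(347,290) and the footbar (262,20)→(263,290). The spigot is at (309,110), the piston at (307,181), the coil at (215,122) and the carb at (403,120).

```bash
python3 - <<'E'
from h import *
import pickle
im=cv2.imread('pics/w1.png');c=pickle.load(open('w1.pkl','rb'))
g=cv2.GaussianBlur(im,(1,3),0).astype(float).sum(2)/3
def edges(y,a,b,th=18):
    d=np.abs(np.convolve(g[y],[1,0,-1],'same'));o=[]
    for x in range(a,b):
        if d[x]>th and d[x]>=d[x-1] and d[x]>d[x+1]:
            o.append((round(x+0.5*(d[x-1]-d[x+1])/(d[x-1]-2*d[x]+d[x+1]),1),int(d[x])))
    return o
for y in (20,70,90,100,120,160,185,200,215,250,270): print(y,'B',edges(y,235,290),'G',edges(y,315,382))
big=cv2.resize(im[0:300,230:400],None,fx=3.4,fy=3.4*0.59,interpolation=cv2.INTER_CUBIC)
cv2.imwrite('pics/crop2.png',big)
E
```

```text
20 B [(np.float64(245.8), 131), (np.float64(279.1), 152), (np.float64(288.6), 76)] G [(np.float64(317.7), 65), (np.float64(325.2), 51), (np.float64(365.4), 90), (np.float64(377.2), 65)]
70 B [(np.float64(247.0), 27), (np.float64(273.0), 94), (np.float64(276.1), 108), (np.float64(287.9), 47)] G [(np.float64(320.8), 27), (np.float64(325.7), 64), (np.float64(365.3), 95)]
90 B [(np.float64(272.9), 92), (np.float64(276.0), 113), (np.float64(289.1), 98)] G [(np.float64(315.5), 45), (np.float64(326.1), 93), (np.float64(365.4), 96)]
100 B [(np.float64(237.0), 64), (np.float64(248.0), 26), (np.float64(272.8), 92), (np.float64(275.9), 111), (np.float64(287.2), 93)] G [(np.float64(323.0), 105), (np.float64(365.2), 101)]
120 B [(np.float64(235.2), 51), (np.float64(237.9), 24), (np.float64(246.0), 77), (np.float64(272.7), 88), (np.float64(275.6), 86), (np.float64(283.9), 94)] G [(np.float64(323.8), 108), (np.float64(365.0), 110), (np.float64(380.2), 53)]
160 B [(np.float64(248.7), 21), (np.float64(272.9), 132), (np.float64(275.7), 92), (np.float64(287.0), 72)] G [(np.float64(327.0), 42), (np.floa
[... 246 characters left out ...]
, 109), (np.float64(328.8), 34), (np.float64(361.9), 60), (np.float64(364.7), 82)]
200 B [(np.float64(272.4), 81), (np.float64(275.3), 95), (np.float64(286.0), 68)] G [(np.float64(327.6), 42), (np.float64(364.2), 28), (np.float64(380.2), 63)]
215 B [(np.float64(250.4), 73), (np.float64(272.7), 88)] G [(np.float64(328.5), 80), (np.float64(352.4), 43), (np.float64(359.9), 30), (np.float64(364.2), 127)]
250 B [(np.float64(236.0), 70), (np.float64(272.4), 74), (np.float64(275.3), 94), (np.float64(286.0), 67)] G [(np.float64(329.9), 43), (np.float64(363.7), 88), (np.float64(373.6), 62)]
270 B [(np.float64(239.0), 68), (np.float64(249.6), 112), (np.float64(276.9), 124)] G [(np.float64(330.2), 37)]
```

View pics/crop2.png

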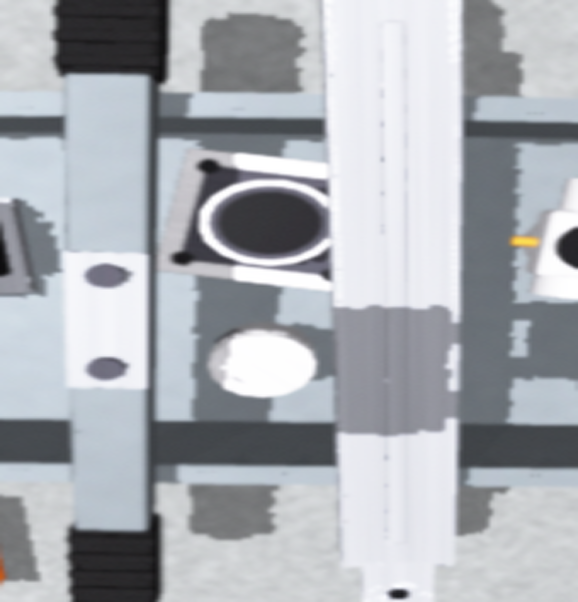

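```bash
python3 - <<'E'
from h import *
import pickle
c=pickle.load(open('w1.pkl','rb'))
def line(px,z):
    P=plane('w',px,z,c);k=np.polyfit(P[:,0],P[:,1],1);return k,np.abs(np.polyval(k,P[:,0])-P[:,1]).max()
def show(n,a,za,b,zb):
    (k1,e1),(k2,e2)=line(a,za),line(b,zb)
    for x in(.5,.574,.65): print(n,x,round(np.polyval(k1,x),4),round(np.polyval(k2,x),4),'mid',round((np.polyval(k1,x)+np.polyval(k2,x))/2,4))
    print('ang',np.degrees(np.arctan([k1[0],k2[0]])),e1,e2)
show('guard',[(325.2,20),(325.7,70),(326.1,90),(327,160)],.09,[(365.4,20),(365.3,70),(365.4,90),(365.2,100),(365,120),(364.9,160),(364.7,185),(364.2,215),(363.7,250)],.114)
show('bar top',[(247,70),(248,100),(248.7,160),(249,185),(250.4,215)],.115,[(273,70),(272.9,90),(272.8,100),(272.7,120),(272.9,160),(272.4,200),(272.7,215),(272.4,250)],.115)
show('bar low',[(247,70),(248,100),(248.7,160),(249,185)],.115,[(276.1,70),(276,90),(275.9,100),(275.6,120),(275.4,185),(275.3,200),(275.3,250)],.09)
im=cv2.imread('pics/w1.png')
g=cv2.cvtColor(im,cv2.COLOR_BGR2GRAY)
# piston (bright blob), spigot bore (dark)
for nm,m,z,box in (('piston',g>200,.052,(285,160,326,202)),('bore',g<70,.079,(290,88,326,132))):
    x0,y0,x1,y1=box;mm=np.zeros_like(g);mm[y0:y1,x0:x1]=m[y0:y1,x0:x1]*255
    ct=max(cv2.findContours(mm,0,1)[0],key=cv2.contourArea);e=cv2.fitEllipse(ct)
    print(nm,e,plane('w',[e[0]],z,c))
# top camera equivalents
print('top cam spig/piston',plane('top',[(320.5,131.5)],.079),plane('top',[(325,170.5)],.052))
print('crate corners w',plane('w',[(162,48),(457,54),(440,240),(180,242)],.09,c)[:,:2])
print('mat top',plane('top',[(406,105),(491,100),(506,236),(418,241)],.0035)[:,:2])
print('large top',plane('top',[(147,122),(200,119),(201,171),(148,173)],.058)[:,:2],'small',plane('top',[(148,188),(203,185),(203,225),(149,227)],.058)[:,:2])
# ends
print('guard ends top cam',plane('top',[(329,71),(354,218)],.114))
print('bar ends', plane('top',[(296,76),(308.5,230)],.115))
E
```

```text
guard 0.5 -0.0408 -0.0803 mid -0.0605
guard 0.574 -0.0314 -0.0703 mid -0.0509
guard 0.65 -0.0219 -0.06 mid -0.0409
ang [7.19427145 7.67323748] 0.00012765025828757187 0.00013450941712737918
bar top 0.5 0.0445 0.02 mid 0.0323
bar top 0.574 0.0501 0.0252 mid 0.0376
bar top 0.65 0.0558 0.0304 mid 0.0431
ang [4.31971169 3.96240886] 0.0003964699140076647 0.0003172672729776123
bar low 0.5 0.0448 0.0198 mid 0.0323
bar low 0.574 0.0502 0.025 mid 0.0376
bar low 0.65 0.0557 0.0302 mid 0.043
ang [4.13731996 3.98396162] 0.00034664978582394507 0.000119395180598416
piston ((307.78106689453125, 181.6826934814453), (28.06085205078125, 32.75987243652344), 176.025634765625) [[ 0.52379928 -0.01464234  0.052     ]]
bore ((309.0320129394531, 110.58987426757812), (28.51750373840332, 29.339879989624023), 175.24008178710938) [[ 0.61013305 -0.00801799  0.079     ]]
top cam spig/piston [[ 0.60965144 -0.00778983  0.079     ]] [[ 0.52341282 -0.01640235  0.052     ]]
crate corners w [[ 0.65954862  0.15102597]
 [ 0.6853152  -0.15577495]
 [ 0.47810707 -0.17914266]
 [ 0.44274838  0.13127384]]
mat top [[ 0.6908435  -0.22382506]
 [ 0.69942805 -0.43802696]
 [ 0.35995375 -0.4530614 ]
 [ 0.35386836 -0.23753506]]
large top [[0.64873198 0.39909652]
 [0.65233475 0.27386429]
 [0.52869462 0.27154482]
 [0.52730553 0.39531724]] small [[0.49215411 0.39497778]
 [0.49580997 0.26695469]
 [0.40326801 0.26724048]
 [0.40173826 0.39193099]]
guard ends top cam [[ 0.739121   -0.02983191  0.114     ]
 [ 0.40751645 -0.07451731  0.114     ]]
bar ends [[0.72890638 0.04446901 0.115     ]
 [0.38402531 0.02492397 0.115     ]]
```

Emit:
step_arm --claw '[0.65,0.65,0.65,0.65,0.65,0.65,0.65,0.65,0.65,0.65]' --linear '[[0,0,0],[0.0053,0.008,0.01],[0.0053,0.008,0.02],[0.0053,0.008,0.03],[0.0053,0.008,0.03],[0,0,0.03],[0,0,0.03],[0,0,0.03],[0,0,0.018],[0,0,0]]' --turn '[[0,0,-0.0258],[0,0,0],[0,0,0],[0,0,0],[0,0,0],[0,0,0],[0,0,0],[0,0,0],[0,0,0],[0,0,0]]'

```text
time: 3.2
tcp_pos: [0.5692, -0.0541, 0.1275]
tool_rot: [[0.991, 0.131, -0.008], [0.131, -0.991, 0.001], [-0.008, -0.002, -1.0]]
force: [-0.1, -0.2, -0.1]
opening: 0.0574
grip_force: 0.0
```

```bash
cat >> h.py <<'E'
def go(x,y,z,yaw):
    s=r.observe();R=np.array(s['tool_rot']);p=np.array(s['tcp_pos']);y0=np.degrees(np.arctan2(R[1,0],R[0,0]))
    a=np.radians(yaw);Rt=np.array([[np.cos(a),np.sin(a),0],[np.sin(a),-np.cos(a),0],[0,0,-1]])
    print('t',round(s['time'],2),'pos',np.round(p,4),'yaw',round(y0,2),'tilt',np.round(R[2,:2],4),'F',np.round(s['force'],1),'open',round(s['opening'],4))
    print(' turn z rad',round(-np.radians(yaw-y0),4),' then shift',np.round(Rt.T@(np.array([x,y,z])-p),4))
E
python3 -c "
from h import *
go(.573,-.051,.096,7.45)"
```

```text
t 3.2 pos [ 0.5692 -0.0541  0.1275] yaw 7.51 tilt [-0.0076 -0.0016] F [-0.1 -0.2 -0.1] open 0.0574
 turn z rad 0.001  then shift [ 0.0042 -0.0026  0.0315]
```

Emit:
step_arm --claw '[0.65,0.65,0.65]' --linear '[[0,0,0],[0,0,0],[0,0,0]]' --turn '[[0,0,0],[0,0,0],[0,0,0]]'

```text
time: 3.5
tcp_pos: [0.574, -0.0531, 0.1335]
tool_rot: [[0.991, 0.132, 0.003], [0.132, -0.991, -0.0], [0.003, 0.001, -1.0]]
force: [-0.1, -0.2, 0.4]
opening: 0.0573
grip_force: 0.0
```

```bash
python3 -c "
from h import *
go(.573,-.051,.096,7.45)"
```

```text
t 3.5 pos [ 0.574  -0.0531  0.1335] yaw 7.58 tilt [0.003  0.0009] F [-0.1 -0.2  0.4] open 0.0573
 turn z rad 0.0023  then shift [-0.0007 -0.0022  0.0375]
```

Emit:
step_arm --claw '[0.65,0.65,0.65,0.65,0.65,0.65,0.65,0.65]' --linear '[[-0.0007,-0.0022,0.008],[0,0,0.008],[0,0,0.008],[0,0,0.006],[0,0,0.004],[0,0,0.002],[0,0,0],[0,0,0]]' --turn '[[0,0,0.0023],[0,0,0],[0,0,0],[0,0,0],[0,0,0],[0,0,0],[0,0,0],[0,0,0]]'

```text
time: 4.3
tcp_pos: [0.5721, -0.0505, 0.0959]
tool_rot: [[0.992, 0.13, 0.0], [0.13, -0.992, -0.0], [0.0, 0.0, -1.0]]
force: [0.5, -1.6, -0.1]
opening: 0.0574
grip_force: 0.0
```

```bash
python3 -c "
from h import *
go(.573,-.051,.096,7.45)"
```

```text
t 4.3 pos [ 0.5721 -0.0505  0.0959] yaw 7.47 tilt [0.0003 0.0001] F [ 0.5 -1.6 -0.1] open 0.0574
 turn z rad 0.0003  then shift [ 0.0009  0.0006 -0.0001]
```

```bash
python3 -c "
from h import *
cv2.imwrite('pics/ga.png',r.get_image('wrist')[:,:,::-1]);cv2.imwrite('pics/gat.png',r.get_image('top')[:,:,::-1])"
```

Emit:
step_arm --claw '[0.3,0.3,0.3,0.3,0.3,0.3,0.3]' --grip_force 25 --linear '[[0,0,0],[0,0,0],[0,0,0],[0,0,0],[0,0,0],[0,0,0],[0,0,0]]' --turn '[[0,0,0],[0,0,0],[0,0,0],[0,0,0],[0,0,0],[0,0,0],[0,0,0]]'

```text
time: 5.1
tcp_pos: [0.572, -0.0506, 0.0959]
tool_rot: [[0.992, 0.13, 0.0], [0.13, -0.992, -0.0], [0.0, 0.0, -1.0]]
force: [-0.5, -0.5, 2.2]
opening: 0.0378
grip_force: 25.0
```

```bash
python3 -c "
from h import *
go(.573,-.051,.096,7.45)
b=r.get_image('wrist')[:,:,::-1];cv2.imwrite('pics/gb.png',b);cv2.imwrite('pics/gbt.png',r.get_image('top')[:,:,::-1])
a=cv2.imread('pics/ga.png');cv2.imwrite('pics/gab.png',np.hstack([cv2.resize(a,(400,250)),cv2.resize(b,(400,250))]))
at,bt=cv2.imread('pics/gat.png'),cv2.imread('pics/gbt.png')
for s in (np.s_[66:105,315:350],np.s_[195:222,340:365]):
  print('top shift',cv2.phaseCorrelate(at[s].mean(2),bt[s].mean(2),cv2.createHanningWindow((at[s].shape[1],at[s].shape[0]),cv2.CV_64F)))
"
```

```text
t 5.1 pos [ 0.572  -0.0506  0.0959] yaw 7.47 tilt [0.0003 0.0002] F [-0.5 -0.5  2.2] open 0.0378
 turn z rad 0.0003  then shift [ 0.001   0.0006 -0.0001]
top shift ((0.057474185779533116, 0.048005480886473606), 1.0637132720200928)
top shift ((0.6149416838111943, 0.36490250971956506), 1.0307579992688924)
```

View pics/gab.png

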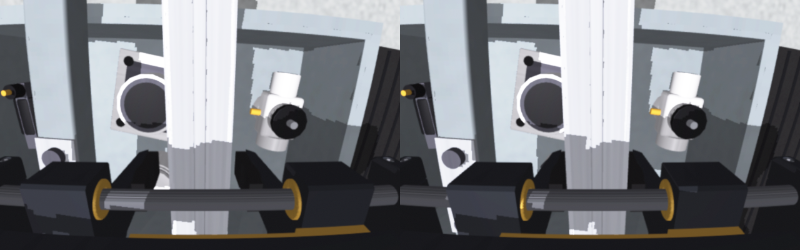

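The wrist pair shows the guard between the fingers before and after closing. Its left edge at the picture top moved from about 163 to 160 of 400 px. I'll quantify that.

```bash
python3 - <<'E'
from h import *
c=r.get_calibration('wrist')
G={}
for n in 'ga','gb':
    g=cv2.imread(f'pics/{n}.png').astype(float).mean(2);o=[]
    for y in (20,60,90,200):
        d=np.abs(np.convolve(g[y],[1,1,0,-1,-1],'same'))
        L=240+np.argmax(d[240:285]);Rr=345+np.argmax(d[345:395]);o.append((y,int(L),int(Rr)))
    print(n,o)
    P=np.array(o);
    print(plane('w',np.c_[P[:,1],P[:,0]],.09,c)[:,:2].round(4).tolist(),plane('w',np.c_[P[:,2],P[:,0]],.114,c)[:,:2].round(4).tolist())
E
```

```text
ga [(20, 259, 379), (60, 260, 378), (90, 261, 377), (200, 265, 372)]
[[0.6713, -0.0152], [0.6568, -0.017], [0.6455, -0.0185], [0.6005, -0.0243]] [[0.6715, -0.0572], [0.6595, -0.0589], [0.6502, -0.0602], [0.6128, -0.065]]
gb [(20, 254, 374), (60, 255, 373), (90, 257, 372), (200, 261, 368)]
[[0.671, -0.0133], [0.6565, -0.0151], [0.6453, -0.0169], [0.6002, -0.0226]] [[0.6713, -0.0556], [0.6593, -0.0573], [0.65, -0.0585], [0.6126, -0.0636]]
```

Closing moved the guard by +1.7 mm in y, and I'll take that out when I put it back. I need a higher grip so the tips clear the mat, so I'll regrip 8 mm higher.

Emit:
step_arm --claw '[0.6,0.6,0.6,0.6,0.6,0.3,0.3,0.3,0.3,0.3]' --linear '[[0,0,0],[0,0,0],[0,0,-0.004],[0,0,-0.004],[0,0,0],[0,0,0],[0,0,0],[0,0,0],[0,0,0],[0,0,0]]' --turn '[[0,0,0],[0,0,0],[0,0,0],[0,0,0],[0,0,0],[0,0,0],[0,0,0],[0,0,0],[0,0,0],[0,0,0]]' --grip_force 30

```text
time: 6.2
tcp_pos: [0.5718, -0.0504, 0.1037]
tool_rot: [[0.992, 0.13, -0.0], [0.13, -0.992, 0.0], [-0.0, -0.0, -1.0]]
force: [-0.3, 1.3, 0.8]
opening: 0.0377
grip_force: 30.0
```

Emit:
step_arm --claw '[0.3,0.3,0.3,0.3,0.3,0.3,0.3,0.3,0.3,0.3]' --linear '[[0,0,0],[0,0,-0.004],[0,0,-0.008],[0,0,-0.014],[0,0,-0.016],[0,0,-0.016],[0,0,-0.012],[0,0,-0.006],[0,0,-0.002],[0,0,0]]' --turn '[[0,0,0],[0,0,0],[0,0,0],[0,0,0],[0,0,0],[0,0,0],[0,0,0],[0,0,0],[0,0,0],[0,0,0]]'

```text
time: 7.2
tcp_pos: [0.5718, -0.0505, 0.1818]
tool_rot: [[0.992, 0.13, 0.0], [0.13, -0.992, -0.0], [0.0, 0.0, -1.0]]
force: [1.6, 0.2, -2.6]
opening: 0.038
grip_force: 30.0
```

```bash
python3 -c "
from h import *
go(.528,-.378,.18,2.4)"
```

```text
t 7.2 pos [ 0.5718 -0.0505  0.1818] yaw 7.46 tilt [0.0001 0.0001] F [ 1.6  0.2 -2.6] open 0.038
 turn z rad 0.0884  then shift [-0.0574  0.3254  0.0018]
```

Emit:
step_arm --claw '[0.3,0.3,0.3,0.3,0.3,0.3,0.3,0.3,0.3,0.3]' --linear '[[0,0,0],[0,0,0],[-0.002,0.01,0],[-0.004,0.025,0],[-0.008,0.045,0],[-0.008,0.045,0],[-0.008,0.045,0],[-0.008,0.045,0],[-0.008,0.045,0],[-0.007,0.035,0]]' --turn '[[0,0,0.0442],[0,0,0.0442],[0,0,0],[0,0,0],[0,0,0],[0,0,0],[0,0,0],[0,0,0],[0,0,0],[0,0,0]]'

```text
time: 8.2
tcp_pos: [0.5298, -0.3505, 0.1809]
tool_rot: [[0.999, 0.042, -0.001], [0.042, -0.999, -0.0], [-0.001, 0.0, -1.0]]
force: [0.8, 1.0, -2.5]
opening: 0.0379
grip_force: 30.0
```

Emit:
step_arm --claw '[0.3,0.3,0.3,0.3,0.3,0.3,0.3,0.3,0.3,0.3]' --linear '[[-0.004,0.02,0],[0,0.01,0.005],[0,0,0.015],[0,0,0.025],[0,0,0.025],[0,0,0.025],[0,0,0.02],[0,0,0.01],[0,0,0.005],[0,0,0]]' --turn '[[0,0,0],[0,0,0],[0,0,0],[0,0,0],[0,0,0],[0,0,0],[0,0,0],[0,0,0],[0,0,0],[0,0,0]]'

```text
time: 9.2
tcp_pos: [0.5284, -0.3764, 0.0509]
tool_rot: [[0.999, 0.043, -0.001], [0.043, -0.999, 0.001], [-0.001, -0.001, -1.0]]
force: [-0.5, 0.1, -2.3]
opening: 0.038
grip_force: 30.0
```

```bash
python3 -c "
from h import *
go(.528,-.378,.0175,2.4)"
```

```text
t 9.2 pos [ 0.5284 -0.3764  0.0509] yaw 2.47 tilt [-0.001  -0.0011] F [-0.5  0.1 -2.3] open 0.038
 turn z rad 0.0012  then shift [-0.0005  0.0016  0.0334]
```

Emit:
step_arm --claw '[0.3,0.3,0.3,0.3,0.3,0.3,0.3,0.3]' --linear '[[0,0,0.006],[0,0,0.008],[0,0,0.008],[0,0,0.005],[0,0,0.003],[0,0,0.0025],[0,0,0.001],[0,0,0]]' --turn '[[0,0,0],[0,0,0],[0,0,0],[0,0,0],[0,0,0],[0,0,0],[0,0,0],[0,0,0]]'

```text
time: 10.0
tcp_pos: [0.5285, -0.3776, 0.0182]
tool_rot: [[0.999, 0.042, -0.0], [0.042, -0.999, -0.0], [-0.0, 0.0, -1.0]]
force: [-0.1, -0.5, -2.3]
opening: 0.0379
grip_force: 30.0
```

Emit:
step_arm --claw '[0.3,0.3,0.3,0.3]' --linear '[[0,0,0.0006],[0,0,0.0003],[0,0,0],[0,0,0]]' --turn '[[0,0,0],[0,0,0],[0,0,0],[0,0,0]]'

```text
time: 10.4
tcp_pos: [0.5285, -0.3776, 0.0174]
tool_rot: [[0.999, 0.042, 0.0], [0.042, -0.999, -0.0], [0.0, 0.0, -1.0]]
force: [0.4, -0.8, -2.7]
opening: 0.0376
grip_force: 30.0
```

Emit:
step_arm --claw '[0.6,0.6,0.6,0.6,0.6,0.6,0.6,0.6,0.6,0.6]' --linear '[[0,0,0],[0,0,0],[0,0,0],[0,0,0],[0,0,-0.01],[0,0,-0.03],[0,0,-0.04],[0,0,-0.04],[0,0,-0.03],[0,0,-0.01]]' --turn '[[0,0,0],[0,0,0],[0,0,0],[0,0,0],[0,0,0],[0,0,0],[0,0,0],[0,0,0],[0,0,0],[0,0,0]]'

```text
time: 11.4
tcp_pos: [0.5306, -0.3792, 0.1831]
tool_rot: [[0.999, 0.042, 0.007], [0.042, -0.999, -0.005], [0.006, 0.005, -1.0]]
force: [0.5, 0.2, 0.2]
opening: 0.053
grip_force: 0.0
```

```bash
python3 -c "
from h import *
go(.556,.0355,.18,4.05)"
```

```text
t 11.4 pos [ 0.5306 -0.3792  0.1831] yaw 2.4 tilt [0.0065 0.0055] F [0.5 0.2 0.2] open 0.053
 turn z rad -0.0287  then shift [ 0.0546 -0.4119  0.0031]
```

Emit:
step_arm --claw '[0.6,0.6,0.6,0.6,0.6,0.6,0.6,0.6,0.6,0.6]' --linear '[[0,0,0],[0.0016,-0.01,0],[0.005,-0.035,0],[0.006,-0.045,0],[0.006,-0.045,0],[0.006,-0.045,0],[0.006,-0.045,0],[0.006,-0.045,0],[0.006,-0.045,0],[0.006,-0.045,0]]' --turn '[[0,0,-0.0287],[0,0,0],[0,0,0],[0,0,0],[0,0,0],[0,0,0],[0,0,0],[0,0,0],[0,0,0],[0,0,0]]'

```text
time: 12.4
tcp_pos: [0.5491, -0.0125, 0.1742]
tool_rot: [[0.997, 0.071, -0.005], [0.071, -0.997, 0.001], [-0.005, -0.001, -1.0]]
force: [1.0, -0.8, 0.6]
opening: 0.0526
grip_force: 0.0
```

Emit:
step_arm --claw '[0.5,0.5,0.5,0.5,0.5,0.5,0.5,0.5]' --linear '[[0.006,-0.035,0],[0.002,-0.0151,0.005],[0,0,0.01],[0,0,0.015],[0,0,0.01],[0,0,0.005],[0,0,0],[0,0,0]]' --turn '[[0,0,0],[0,0,0],[0,0,0],[0,0,0],[0,0,0],[0,0,0],[0,0,0],[0,0,0]]'

```text
time: 13.2
tcp_pos: [0.5562, 0.0347, 0.1323]
tool_rot: [[0.998, 0.069, 0.0], [0.069, -0.998, -0.0], [0.0, 0.0, -1.0]]
force: [0.2, -0.1, 0.2]
opening: 0.0444
grip_force: 0.0
```

```bash
python3 -c "
from h import *
go(.556,.0353,.104,4.05)"
```

```text
t 13.2 pos [0.5562 0.0347 0.1323] yaw 3.97 tilt [0. 0.] F [ 0.2 -0.1  0.2] open 0.0444
 turn z rad -0.0014  then shift [-0.0001 -0.0006  0.0283]
```

Emit:
step_arm --claw '[0.5,0.5,0.5,0.5,0.5,0.5,0.5,0.5]' --linear '[[0,-0.0006,0.005],[0,0,0.007],[0,0,0.007],[0,0,0.005],[0,0,0.003],[0,0,0.0013],[0,0,0],[0,0,0]]' --turn '[[0,0,-0.0014],[0,0,0],[0,0,0],[0,0,0],[0,0,0],[0,0,0],[0,0,0],[0,0,0]]'

```text
time: 14.0
tcp_pos: [0.5562, 0.0361, 0.1042]
tool_rot: [[0.997, 0.072, 0.0], [0.072, -0.997, 0.0], [0.0, 0.0, -1.0]]
force: [-0.2, 0.1, -0.1]
opening: 0.0439
grip_force: 0.0
```

```bash
python3 -c "
from h import *
go(.556,.0353,.104,4.05)
cv2.imwrite('pics/ba.png',r.get_image('wrist')[:,:,::-1])"
```

```text
t 14.0 pos [0.5562 0.0361 0.1042] yaw 4.13 tilt [0.0004 0.    ] F [-0.2  0.1 -0.1] open 0.0439
 turn z rad 0.0014  then shift [-0.0002  0.0008  0.0002]
```

Emit:
step_arm --claw '[0.1,0.1,0.1,0.1,0.1,0.1,0.1]' --grip_force 40 --linear '[[0,0,0],[0,0,0],[0,0,0],[0,0,0],[0,0,0],[0,0,0],[0,0,0]]' --turn '[[0,0,0],[0,0,0],[0,0,0],[0,0,0],[0,0,0],[0,0,0],[0,0,0]]'

```text
time: 14.75
tcp_pos: [0.5561, 0.0359, 0.1042]
tool_rot: [[0.997, 0.072, 0.0], [0.072, -0.997, -0.0], [0.0, 0.0, -1.0]]
force: [0.0, -2.1, 1.3]
opening: 0.0247
grip_force: 40.0
```

```bash
python3 - <<'E'
from h import *
go(.556,.0353,.18,4.05)
cv2.imwrite('pics/bb.png',r.get_image('wrist')[:,:,::-1])
c=r.get_calibration('wrist')
for n in 'ba','bb':
    g=cv2.imread(f'pics/{n}.png').astype(float).mean(2)
    for y in (40,70,100,150,200):
        d=np.abs(np.convolve(g[y],[1,1,0,-1,-1],'same'))
        o=[x for x in range(250,380) if d[x]>60 and d[x]>=d[x-1] and d[x]>d[x+1]]
        print(n,y,o,plane('w',[(x,y) for x in o],.115,c)[:,:2].round(4).tolist() if o else '')
E
```

```text
t 14.75 pos [0.5561 0.0359 0.1042] yaw 4.13 tilt [0.0003 0.0003] F [ 0.  -2.1  1.3] open 0.0247
 turn z rad 0.0014  then shift [-0.0002  0.0006 -0.0758]
ba 40 [284, 355] [[0.648, 0.0539], [0.6497, 0.0299]]
ba 70 [283, 352, 356] [[0.6382, 0.0537], [0.6399, 0.03], [0.64, 0.0286]]
ba 100 [284, 287, 351, 355, 360] [[0.6281, 0.0529], [0.6282, 0.0518], [0.6298, 0.0294], [0.63, 0.0279], [0.6301, 0.0262]]
ba 150 [261, 352, 362, 370, 377] [[0.6099, 0.0604], [0.6123, 0.0273], [0.6126, 0.0236], [0.6128, 0.0207], [0.613, 0.0181]]
ba 200 [251, 254, 260, 272, 287, 349] [[0.5906, 0.0636], [0.5907, 0.0625], [0.5909, 0.0602], [0.5912, 0.0556], [0.5916, 0.0499], [0.5933, 0.0265]]
bb 40 [280, 351] [[0.6479, 0.0553], [0.6496, 0.0313]]
bb 70 [279, 348, 352] [[0.6381, 0.0551], [0.6398, 0.0314], [0.6399, 0.03]]
bb 100 [280, 347, 351, 360, 378] [[0.628, 0.0543], [0.6297, 0.0308], [0.6298, 0.0294], [0.6301, 0.0262], [0.6306, 0.0198]]
bb 150 [261, 281, 284, 346, 351, 362, 369, 376] [[0.6099, 0.0604], [0.6104, 0.0531], [0.6105, 0.052], [0.6121, 0.0294], [0.6123, 0.0276], [0.6126, 0.0236], [0.6128, 0.0211], [0.613, 0.0185]]
bb 200 [250, 254, 259, 271, 284, 345] [[0.5906, 0.064], [0.5907, 0.0625], [0.5908, 0.0606], [0.5912, 0.056], [0.5915, 0.0511], [0.5932, 0.028]]
```

Bar shifted +1.4 mm in y, so it goes back to TCP (0.5561, 0.0345). Lifting it now.

Emit:
step_arm --claw '[0.1,0.1,0.1,0.1,0.1,0.1,0.1,0.1,0.1,0.1]' --linear '[[0,0,-0.003],[0,0,-0.007],[0,0,-0.014],[0,0,-0.016],[0,0,-0.016],[0,0,-0.012],[0,0,-0.006],[0,0,-0.002],[0,0,0],[0,0,0]]' --turn '[[0,0,0],[0,0,0],[0,0,0],[0,0,0],[0,0,0],[0,0,0],[0,0,0],[0,0,0],[0,0,0],[0,0,0]]'

```text
time: 15.8
tcp_pos: [0.5553, 0.0361, 0.1791]
tool_rot: [[0.997, 0.072, -0.002], [0.072, -0.997, -0.0], [-0.002, -0.0, -1.0]]
force: [-0.1, 0.5, -3.2]
opening: 0.0248
grip_force: 40.0
```

```bash
python3 -c "
from h import *
go(.524,-.298,.18,2.4)"
```

```text
t 15.8 pos [0.5553 0.0361 0.1791] yaw 4.13 tilt [-0.0016 -0.0001] F [-0.1  0.5 -3.2] open 0.0248
 turn z rad 0.0301  then shift [-0.0453  0.3325 -0.0009]
```

Emit:
step_arm --claw '[0.1,0.1,0.1,0.1,0.1,0.1,0.1,0.1,0.1,0.1]' --linear '[[0,0,0],[-0.0013,0.01,0],[-0.004,0.025,0],[-0.006,0.045,0],[-0.006,0.045,0],[-0.006,0.045,0],[-0.006,0.045,0],[-0.006,0.045,0],[-0.006,0.04,0],[-0.003,0.02,0]]' --turn '[[0,0,0.0301],[0,0,0],[0,0,0],[0,0,0],[0,0,0],[0,0,0],[0,0,0],[0,0,0],[0,0,0],[0,0,0]]'

```text
time: 16.8
tcp_pos: [0.5238, -0.2894, 0.1795]
tool_rot: [[0.999, 0.04, -0.001], [0.04, -0.999, -0.001], [-0.001, 0.001, -1.0]]
force: [0.3, -0.3, -2.4]
opening: 0.0246
grip_force: 40.0
```

Emit:
step_arm --claw '[0.1,0.1,0.1,0.1,0.1,0.1,0.1,0.1,0.1,0.1]' --linear '[[-0.001,0.0125,0],[0,0,0.005],[0,0,0.015],[0,0,0.025],[0,0,0.025],[0,0,0.025],[0,0,0.02],[0,0,0.01],[0,0,0.005],[0,0,0]]' --turn '[[0,0,0],[0,0,0],[0,0,0],[0,0,0],[0,0,0],[0,0,0],[0,0,0],[0,0,0],[0,0,0],[0,0,0]]'

```text
time: 17.8
tcp_pos: [0.5245, -0.297, 0.0493]
tool_rot: [[0.999, 0.043, -0.001], [0.043, -0.999, 0.001], [-0.001, -0.001, -1.0]]
force: [-0.2, -0.1, -3.5]
opening: 0.0248
grip_force: 40.0
```

```bash
python3 -c "
from h import *
go(.524,-.298,.018,2.4)"
```

```text
t 17.8 pos [ 0.5245 -0.297   0.0493] yaw 2.46 tilt [-0.001  -0.0008] F [-0.2 -0.1 -3.5] open 0.0248
 turn z rad 0.001  then shift [-0.0005  0.0009  0.0313]
```

Emit:
step_arm --claw '[0.1,0.1,0.1,0.1,0.1,0.1,0.1,0.1,0.1]' --linear '[[0,0,0.005],[0,0,0.008],[0,0,0.008],[0,0,0.005],[0,0,0.003],[0,0,0.002],[0,0,0.0007],[0,0,0],[0,0,0]]' --turn '[[0,0,0],[0,0,0],[0,0,0],[0,0,0],[0,0,0],[0,0,0],[0,0,0],[0,0,0],[0,0,0]]'

```text
time: 18.7
tcp_pos: [0.5249, -0.2981, 0.0186]
tool_rot: [[0.999, 0.042, 0.0], [0.042, -0.999, -0.0], [0.0, 0.0, -1.0]]
force: [-0.3, -0.6, -2.9]
opening: 0.0248
grip_force: 40.0
```

Emit:
step_arm --claw '[0.1,0.1,0.1,0.1]' --linear '[[0,0,0.0006],[0,0,0.0004],[0,0,0],[0,0,0]]' --turn '[[0,0,0],[0,0,0],[0,0,0],[0,0,0]]'

```text
time: 19.1
tcp_pos: [0.5246, -0.298, 0.0173]
tool_rot: [[0.999, 0.042, 0.0], [0.042, -0.999, -0.0], [0.0, 0.0, -1.0]]
force: [1.4, -0.2, -4.1]
opening: 0.0242
grip_force: 40.0
```

Emit:
step_arm --claw '[0.5,0.5,0.5,0.5,0.5,0.5,0.5,0.5,0.5,0.5]' --linear '[[0,0,0],[0,0,0],[0,0,0],[0,0,0],[0,0,-0.01],[0,0,-0.03],[0,0,-0.04],[0,0,-0.045],[0,-0.02,-0.045],[0.005,-0.04,-0.04]]' --turn '[[0,0,0],[0,0,0],[0,0,0],[0,0,0],[0,0,0],[0,0,0],[0,0,0],[0,0,0],[0,0,0],[0,0,0]]'

```text
time: 20.1
tcp_pos: [0.5273, -0.2441, 0.2268]
tool_rot: [[0.999, 0.039, 0.004], [0.039, -0.999, -0.003], [0.004, 0.003, -1.0]]
force: [1.1, 0.1, 1.7]
opening: 0.0437
grip_force: 0.0
```

Emit:
step_arm --claw '[0.8,0.8,0.8,0.8,0.8,0.8,0.8,0.8,0.8]' --linear '[[0.005,-0.04,-0.04],[0.005,-0.04,-0.03],[0.01,-0.04,-0.02],[0.01,-0.04,0],[0.008,-0.04,0],[0.005,-0.025,0],[0.003,-0.01,0],[0,0,0],[0,0,0]]' --turn '[[0,0,-0.05],[0,0,0],[0,0,0],[0,0,0],[0,0,0],[0,0,0],[0,0,0],[0,0,0],[0,0,0]]'

```text
time: 21.0
tcp_pos: [0.5525, -0.0103, 0.3078]
tool_rot: [[0.996, 0.092, 0.0], [0.092, -0.996, -0.001], [0.0, 0.001, -1.0]]
force: [0.2, -0.3, -0.2]
opening: 0.0706
grip_force: 0.0
```

```bash
python3 -c "
from h import *
import pickle
go(.61,-.009,.2,5)
c=r.get_calibration('wrist');im=r.get_image('wrist')[:,:,::-1]
cv2.imwrite('pics/w2.png',im);pickle.dump(c,open('w2.pkl','wb'))
cv2.imwrite('pics/top2.png',r.get_image('top')[:,:,::-1])"
```

```text
t 21.0 pos [ 0.5525 -0.0103  0.3078] yaw 5.26 tilt [0.     0.0008] F [ 0.2 -0.3 -0.2] open 0.0706
 turn z rad 0.0046  then shift [0.0574 0.0037 0.1078]
```

View pics/w2.png

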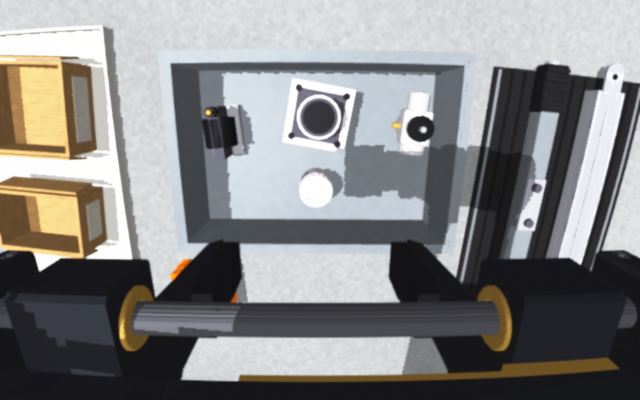

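The crate is now clear: bore at (320,117), block's bolt holes at about (296,85), (347,96), (339,146) and (291,136), and piston at (317,189). The guard and bar lie on the mat.

```bash
python3 - <<'E'
from h import *
import pickle
c=pickle.load(open('w2.pkl','rb'));g=cv2.cvtColor(cv2.imread('pics/w2.png'),cv2.COLOR_BGR2GRAY)
def el(nm,m,z,box):
    x0,y0,x1,y1=box;mm=np.zeros_like(g);mm[y0:y1,x0:x1]=m[y0:y1,x0:x1]*255
    ct=max(cv2.findContours(mm,0,1)[0],key=cv2.contourArea);e=cv2.fitEllipse(ct)
    print(nm,np.round(e[0]+e[1],1),plane('w',[e[0]],z,c).round(4))
el('piston',g>205,.052,(293,165,340,215));el('bore',g<70,.079,(302,98,339,137))
# block: bright/dark against the floor: white rim contour
mm=np.zeros_like(g);mm[70:160,275:362]=(g[70:160,275:362]>235)*255
ct=np.vstack([k for k in cv2.findContours(mm,0,1)[0] if cv2.contourArea(k)>3]);b=cv2.minAreaRect(ct);P=cv2.boxPoints(b)
W=plane('w',P,.049,c);print(P.round(0).tolist(),W.round(4).tolist(),np.degrees(np.arctan2(np.diff(W[:,1]),np.diff(W[:,0]))))
H=plane('w',[(296,85),(347,96),(339,146),(291,136)],.049,c);d=np.diff(H,axis=0);print('holes',H.mean(0),np.degrees(np.arctan2(d[:,1],d[:,0])),np.linalg.norm(d,axis=1))
# carton rims, by top cam
c2=r.get_calibration('top');im=cv2.imread('pics/top2.png');h=cv2.cvtColor(im,cv2.COLOR_BGR2HSV)
m=((h[...,0]>5)&(h[...,0]<22)&(h[...,1]>60)).astype(np.uint8)*255;m[:,:135]=0;m[:,215:]=0;m[:110]=0;m[235:]=0
for k in cv2.findContours(m,0,1)[0]:
    if cv2.contourArea(k)>500:
        P=cv2.boxPoints(cv2.minAreaRect(k));W=plane('top',P,.058);print('carton',P.round(1).tolist(),W[:,:2].round(4).tolist(),W.mean(0))
E
```

```text
piston [315.1 190.   51.8  55.3] [[ 0.5245 -0.0124  0.052 ]]
bore [318.6 117.   30.   30.6] [[ 0.6101 -0.0081  0.079 ]]
[[280.0, 142.0], [292.0, 77.0], [356.0, 89.0], [344.0, 153.0]] [[0.5772, 0.0332, 0.049], [0.6492, 0.0251, 0.049], [0.6435, -0.0465, 0.049], [0.5706, -0.0416, 0.049]] [ -6.40740071 -94.56140081 176.1899232 ]
holes [ 0.60980938 -0.00807249  0.049     ] [-96.42670413 177.16719055  83.574797  ] [0.05787709 0.05631913 0.05636301]
carton [[148.0, 186.0], [203.0, 186.0], [203.0, 226.0], [148.0, 226.0]] [[0.4968, 0.395], [0.4935, 0.267], [0.401, 0.2672], [0.4041, 0.3943]] [0.44884312 0.33087381 0.058     ]
carton [[144.8000030517578, 120.80000305175781], [200.8000030517578, 119.4000015258789], [202.10000610351562, 172.1999969482422], [146.1999969482422, 173.60000610351562]] [[0.6519, 0.4043], [0.6514, 0.272], [0.5258, 0.2689], [0.526, 0.3996]] [0.5887879  0.33618341 0.058     ]
```

Emit:
step_arm --claw '[0.75,0.75,0.75,0.75,0.75,0.75,0.75,0.75,0.75,0.75]' --linear '[[0,0,0],[0,0,0],[0.015,-0.002,0.01],[0.025,-0.002,0.02],[0.0172,-0.0021,0.03],[0,0,0.04],[0,0,0.04],[0,0,0.03],[0,0,0.015],[0,0,0.005]]' --turn '[[0,0,0.0895],[0,0,0.0895],[0,0,0],[0,0,0],[0,0,0],[0,0,0],[0,0,0],[0,0,0],[0,0,0],[0,0,0]]'

```text
time: 22.1
tcp_pos: [0.6087, -0.0094, 0.1154]
tool_rot: [[0.996, -0.088, -0.004], [-0.088, -0.996, 0.0], [-0.004, 0.0, -1.0]]
force: [-0.1, 0.2, -0.7]
opening: 0.0657
grip_force: 0.0
```

Emit:
step_arm --claw '[0.75,0.75,0.75]' --linear '[[0,0,0],[0,0,0],[0,0,0]]' --turn '[[0,0,0],[0,0,0],[0,0,0]]'

```text
time: 22.4
tcp_pos: [0.6117, -0.0086, 0.1199]
tool_rot: [[0.996, -0.087, 0.004], [-0.087, -0.996, -0.0], [0.004, -0.0, -1.0]]
force: [0.6, 0.9, 0.0]
opening: 0.0663
grip_force: 0.0
```

```bash
python3 -c "
from h import *
go(.61,-.0092,.065,-5)"
```

```text
t 22.4 pos [ 0.6117 -0.0086  0.1199] yaw -4.99 tilt [ 0.0038 -0.0001] F [0.6 0.9 0. ] open 0.0663
 turn z rad 0.0001  then shift [-0.0016  0.0008  0.0549]
```

Emit:
step_arm --claw '[0.75,0.75,0.75,0.75,0.75,0.75,0.75,0.75,0.75,0.75]' --linear '[[0,0,0.005],[0,0,0.01],[0,0,0.012],[0,0,0.011],[0,0,0.008],[0,0,0.004],[0,0,0.002],[0,0,0.0008],[0,0,0],[0,0,0]]' --turn '[[0,0,0],[0,0,0],[0,0,0],[0,0,0],[0,0,0],[0,0,0],[0,0,0],[0,0,0],[0,0,0],[0,0,0]]'

```text
time: 23.4
tcp_pos: [0.6105, -0.0084, 0.0653]
tool_rot: [[0.996, -0.087, 0.001], [-0.087, -0.996, -0.0], [0.001, -0.0, -1.0]]
force: [-0.5, 0.3, -0.1]
opening: 0.066
grip_force: 0.0
```

Emit:
step_arm --claw '[0.4,0.4,0.4,0.4,0.4,0.4,0.4]' --linear '[[0,0,0],[0,0,0],[0,0,0],[0,0,0],[0,0,0],[0,0,0],[0,0,0]]' --turn '[[0,0,0],[0,0,0],[0,0,0],[0,0,0],[0,0,0],[0,0,0],[0,0,0]]' --grip_force 45

```text
time: 24.1
tcp_pos: [0.6102, -0.0087, 0.0651]
tool_rot: [[0.996, -0.087, 0.0], [-0.087, -0.996, -0.0], [0.0, 0.0, -1.0]]
force: [-0.8, -1.8, 2.4]
opening: 0.0454
grip_force: 45.0
```

Emit:
step_arm --claw '[0.4,0.4,0.4,0.4,0.4,0.4,0.4,0.4,0.4,0.4]' --linear '[[0,0,-0.003],[0,0,-0.007],[0,0,-0.015],[0,0,-0.025],[0,0,-0.035],[0,0,-0.035],[0,0,-0.035],[0,-0.01,-0.03],[0,-0.02,-0.02],[-0.01,-0.035,-0.01]]' --turn '[[0,0,0],[0,0,0],[0,0,0],[0,0,0],[0,0,0],[0,0,0],[0,0,0],[0,0,0],[0,0,0],[0,0,0]]'

```text
time: 25.1
tcp_pos: [0.6076, 0.0563, 0.284]
tool_rot: [[0.996, -0.09, 0.006], [-0.09, -0.996, -0.001], [0.006, 0.0, -1.0]]
force: [0.1, 0.8, -6.5]
opening: 0.0447
grip_force: 45.0
```

Emit:
step_arm --claw '[0.4,0.4,0.4,0.4,0.4,0.4,0.4,0.4,0.4,0.4]' --linear '[[0,0,0],[-0.008,-0.04,0],[-0.01,-0.045,0],[-0.01,-0.045,0],[-0.01,-0.045,0],[-0.01,-0.045,0],[-0.01,-0.035,0],[-0.004,-0.02,0],[0,0,0],[0,0,0]]' --turn '[[0,0,-0.117],[0,0,0],[0,0,0],[0,0,0],[0,0,0],[0,0,0],[0,0,0],[0,0,0],[0,0,0],[0,0,0]]'

```text
time: 26.1
tcp_pos: [0.535, 0.3305, 0.28]
tool_rot: [[1.0, 0.031, -0.0], [0.031, -1.0, -0.001], [-0.0, 0.001, -1.0]]
force: [-0.2, 0.1, -6.8]
opening: 0.0448
grip_force: 45.0
```

```bash
python3 -c "
from h import *
import pickle
go(.592,.342,.28,1.7)
c=r.get_calibration('wrist');im=r.get_image('wrist')[:,:,::-1]
cv2.imwrite('pics/w3.png',im);pickle.dump(c,open('w3.pkl','wb'))"
```

```text
t 26.1 pos [0.535  0.3305 0.28  ] yaw 1.8 tilt [-0.0003  0.0007] F [-0.2  0.1 -6.8] open 0.0448
 turn z rad 0.0018  then shift [ 0.0573 -0.0098  0.    ]
```

View pics/w3.png

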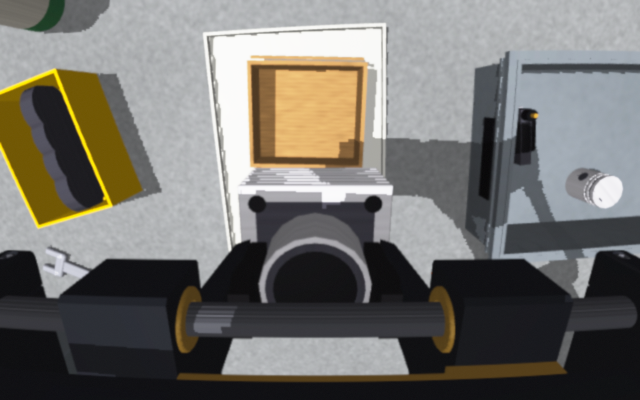

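The barrel is held with its block square to the picture. The large carton's rim corners are at about (248,59), (367,60), (363,167) and (250,167).

```bash
python3 -c "
from h import *
import pickle
c=pickle.load(open('w3.pkl','rb'))
W=plane('w',[(248,59),(367,60),(363,167),(250,167)],.058,c);print(W.round(4)[:,:2],W.mean(0))
F=plane('w',[(261,69),(358,69),(356,162),(261,161)],.007,c);print(F.round(4)[:,:2])
im=cv2.imread('pics/w3.png').astype(float).mean(2)
print(im[120,240:275].astype(int),im[120,350:375].astype(int))"
```

```text
[[0.6471 0.4011]
 [0.6498 0.2835]
 [0.5424 0.2804]
 [0.5386 0.4007]] [0.59447433 0.34140407 0.058     ]
[[0.6424 0.3961]
 [0.6458 0.2859]
 [0.539  0.2817]
 [0.5366 0.3967]]
[250 251 250 251 251 250 250 246 225 190 177 159 114  71  57  57  58  56
  62  74  93 102 102 103 102 103 102 101 101 100  99  98 100 100 111] [176 176 177 177 167 129  96  88  86  86 113 164 178 179 178 171 167 166
 166 168 167 167 170 196 236]
```

Emit:
step_arm --claw '[0.4,0.4,0.4,0.4,0.4,0.4,0.4,0.4,0.4,0.4]' --linear '[[0.01,-0.002,0],[0.02,-0.003,0],[0.018,-0.002,0.005],[0.0113,-0.0002,0.015],[0,0,0.025],[0,0,0.03],[0,0,0.03],[0,0,0.025],[0,0,0.015],[0,0,0.005]]' --turn '[[0,0,0],[0,0,0],[0,0,0],[0,0,0],[0,0,0],[0,0,0],[0,0,0],[0,0,0],[0,0,0],[0,0,0]]'

```text
time: 27.15
tcp_pos: [0.5933, 0.3376, 0.1264]
tool_rot: [[1.0, 0.029, -0.005], [0.029, -1.0, -0.003], [-0.005, 0.002, -1.0]]
force: [-0.1, -0.4, -5.4]
opening: 0.0453
grip_force: 45.0
```

Emit:
step_arm --claw '[0.4,0.4,0.4,0.4,0.4,0.4,0.4,0.4,0.4,0.4]' --linear '[[0,0,0],[0,0,0.004],[0,0,0.01],[0,0,0.012],[0,0,0.012],[0,0,0.01],[0,0,0.005],[0,0,0.003],[0,0,0],[0,0,0]]' --turn '[[0,0,0],[0,0,0],[0,0,0],[0,0,0],[0,0,0],[0,0,0],[0,0,0],[0,0,0],[0,0,0],[0,0,0]]'

```text
time: 28.15
tcp_pos: [0.595, 0.3394, 0.0742]
tool_rot: [[1.0, 0.03, 0.001], [0.03, -1.0, 0.0], [0.001, -0.0, -1.0]]
force: [0.3, 0.8, -6.3]
opening: 0.0452
grip_force: 45.0
```

```bash
python3 -c "
from h import *
go(.594,.3395,.0683,1.6)"
```

```text
t 28.15 pos [0.595  0.3394 0.0742] yaw 1.71 tilt [ 0.0008 -0.0004] F [ 0.3  0.8 -6.3] open 0.0452
 turn z rad 0.002  then shift [-0.001  -0.0001  0.0059]
```

Emit:
step_arm --claw '[0.4,0.4,0.4,0.4,0.4,0.4]' --linear '[[0,0,0.002],[0,0,0.002],[0,0,0.001],[0,0,0.0006],[0,0,0],[0,0,0]]' --turn '[[0,0,0],[0,0,0],[0,0,0],[0,0,0],[0,0,0],[0,0,0]]'

```text
time: 28.75
tcp_pos: [0.5947, 0.3392, 0.0682]
tool_rot: [[1.0, 0.03, 0.0], [0.03, -1.0, 0.0], [0.0, -0.0, -1.0]]
force: [0.9, 0.1, -6.2]
opening: 0.0449
grip_force: 45.0
```

Emit:
step_arm --claw '[0.4,0.4,0.4,0.4]' --linear '[[0,0,0.0005],[0,0,0.0003],[0,0,0],[0,0,0]]' --turn '[[0,0,0],[0,0,0],[0,0,0],[0,0,0]]'

```text
time: 29.15
tcp_pos: [0.5947, 0.3392, 0.0681]
tool_rot: [[1.0, 0.03, 0.0], [0.03, -1.0, 0.0], [0.0, -0.0, -1.0]]
force: [-2.7, -1.2, 2.1]
opening: 0.0449
grip_force: 45.0
```

Emit:
step_arm --claw '[0.66,0.66,0.66,0.66,0.66,0.66,0.66,0.66,0.66,0.66]' --linear '[[0,0,0],[0,0,0],[0,0,0],[0,0,0],[0,0,-0.005],[0,0,-0.015],[0,0,-0.03],[0,0,-0.04],[0,0,-0.04],[-0.02,0,-0.04]]' --turn '[[0,0,0],[0,0,0],[0,0,0],[0,0,0],[0,0,0],[0,0,0],[0,0,0],[0,0,0],[0,0,0],[0,0,0]]'

```text
time: 30.15
tcp_pos: [0.5762, 0.3386, 0.2406]
tool_rot: [[1.0, 0.029, 0.003], [0.029, -1.0, 0.001], [0.003, -0.001, -1.0]]
force: [-0.4, 0.4, 0.2]
opening: 0.0582
grip_force: 0.0
```

Emit:
step_arm --claw '[0.66,0.66,0.66,0.66,0.66,0.66,0.66,0.66]' --linear '[[-0.03,0,-0.03],[-0.03,0,-0.02],[-0.03,0,0],[-0.02,0,0],[-0.01,0,0],[0,0,0],[0,0,0],[0,0,0]]' --turn '[[0,0,0],[0,0,0],[0,0,0],[0,0,0],[0,0,0],[0,0,0],[0,0,0],[0,0,0]]'

```text
time: 30.95
tcp_pos: [0.4556, 0.335, 0.2874]
tool_rot: [[1.0, 0.029, 0.0], [0.029, -1.0, -0.0], [0.0, 0.0, -1.0]]
force: [0.5, -0.4, 0.6]
opening: 0.0581
grip_force: 0.0
```

```bash
python3 -c "
from h import *
import pickle
go(.524,-.0155,.2,1.7)
c=r.get_calibration('wrist');im=r.get_image('wrist')[:,:,::-1]
cv2.imwrite('pics/w4.png',im);pickle.dump(c,open('w4.pkl','wb'))"
```

```text
t 30.95 pos [0.4556 0.335  0.2874] yaw 1.68 tilt [0.0003 0.0001] F [ 0.5 -0.4  0.6] open 0.0581
 turn z rad -0.0003  then shift [0.058  0.3524 0.0874]
```

View pics/w4.png

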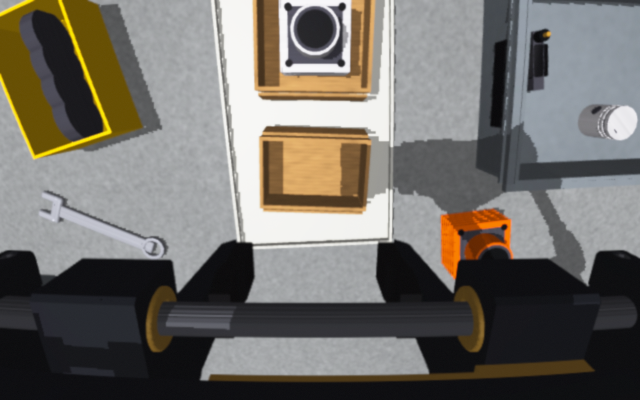

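The barrel stands in the large carton at (316,35). The small carton's rim corners are at about (262,127), (373,133), (368,213) and (261,208). The piston crown is at (620,122).

```bash
python3 -c "
from h import *
import pickle
c=pickle.load(open('w4.pkl','rb'))
W=plane('w',[(262,127),(373,133),(368,213),(261,208)],.058,c);print(W.round(4)[:,:2],W.mean(0))
print(np.diff(W,axis=0).round(4))
print('piston',plane('w',[(620,122)],.052,c))
im=cv2.imread('pics/w4.png');cv2.imwrite('pics/crop3.png',cv2.resize(im[115:225,245:390],None,fx=4,fy=4,interpolation=cv2.INTER_CUBIC))"
```

```text
[[0.5012 0.3932]
 [0.4985 0.2757]
 [0.4093 0.2747]
 [0.4116 0.3953]] [0.45515394 0.33473542 0.058     ]
[[-0.0027 -0.1175  0.    ]
 [-0.0891 -0.0011  0.    ]
 [ 0.0023  0.1207  0.    ]]
piston [[ 0.52384218 -0.00917749  0.052     ]]
```

View pics/crop3.png

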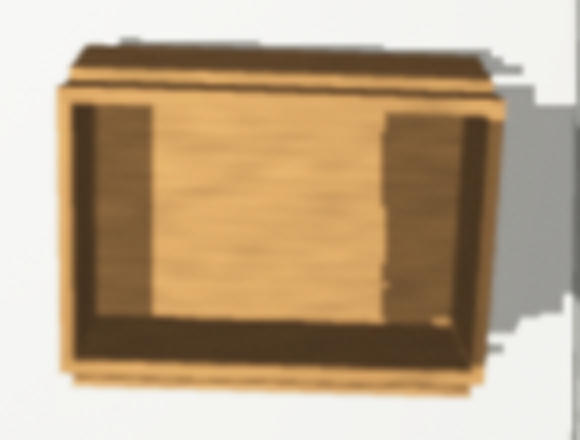

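The crop gives true small-carton rim corners at about (260,137), (371,140), (366,210) and (260,208), so its centre is about (0.4505, 0.333). Now the piston.

Emit:
step_arm --claw '[0.75,0.75,0.75,0.75,0.75,0.75,0.75,0.75,0.75,0.75]' --linear '[[0,0,0],[0.001,0.015,0],[0.002,0.03,0],[0.004,0.045,0],[0.004,0.045,0],[0.004,0.045,0],[0.004,0.045,0],[0.004,0.045,0.005],[0.004,0.045,0.015],[0.0013,0.03,0.03]]' --turn '[[0,0,-0.0841],[0,0,0],[0,0,0],[0,0,0],[0,0,0],[0,0,0],[0,0,0],[0,0,0],[0,0,0],[0,0,0]]'

```text
time: 32.0
tcp_pos: [0.5244, -0.0086, 0.2396]
tool_rot: [[0.994, 0.109, 0.006], [0.109, -0.994, -0.002], [0.006, 0.002, -1.0]]
force: [1.6, -0.5, 0.3]
opening: 0.0659
grip_force: 0.0
```

Emit:
step_arm --claw '[0.75,0.75,0.75,0.75,0.75,0.75,0.75,0.75]' --linear '[[0,0.011,0.03],[0,0,0.03],[0,0,0.03],[0,0,0.02],[0,0,0.0074],[0,0,0],[0,0,0],[0,0,0]]' --turn '[[0,0,0],[0,0,0],[0,0,0],[0,0,0],[0,0,0],[0,0,0],[0,0,0],[0,0,0]]'

```text
time: 32.8
tcp_pos: [0.5246, -0.0157, 0.1217]
tool_rot: [[0.994, 0.113, 0.003], [0.113, -0.994, -0.0], [0.003, 0.001, -1.0]]
force: [0.3, -0.5, 0.3]
opening: 0.0659
grip_force: 0.0
```

```bash
python3 - <<'E'
from h import *
go(.524,-.0155,.042,6.5)
c=r.get_calibration('wrist');im=r.get_image('wrist')[:,:,::-1];cv2.imwrite('pics/w5.png',im)
print(pix('w',[(.524,-.0155,.052),(.524,.0045,.052),(.524,-.0355,.052)],c).round(1).tolist())
cv2.imwrite('pics/crop4.png',im[130:400,150:500])
E
```

```text
t 32.8 pos [ 0.5246 -0.0157  0.1217] yaw 6.51 tilt [0.0028 0.0006] F [ 0.3 -0.5  0.3] open 0.0659
 turn z rad 0.0003  then shift [-0.0006 -0.0003  0.0797]
[[315.7, 221.2], [284.5, 217.8], [346.8, 224.6]]
```

View pics/crop4.png

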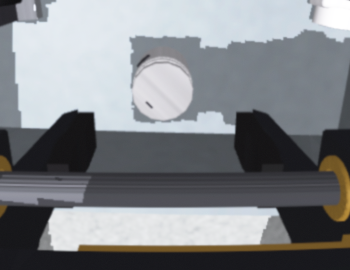

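Piston crown at full-image (312,222) against the predicted (316,221), so it is about 1 mm towards +y. I'll descend.

Emit:
step_arm --claw '[0.75,0.75,0.75,0.75,0.75,0.75,0.75,0.75,0.75,0.75]' --linear '[[0,-0.001,0.008],[0,0,0.015],[0,0,0.015],[0,0,0.015],[0,0,0.012],[0,0,0.008],[0,0,0.004],[0,0,0.001],[0,0,0],[0,0,0]]' --turn '[[0,0,0],[0,0,0],[0,0,0],[0,0,0],[0,0,0],[0,0,0],[0,0,0],[0,0,0],[0,0,0],[0,0,0]]'

```text
time: 33.85
tcp_pos: [0.5239, -0.0145, 0.0427]
tool_rot: [[0.994, 0.114, 0.001], [0.114, -0.994, -0.0], [0.001, 0.0, -1.0]]
force: [-0.2, -0.3, 1.3]
opening: 0.0662
grip_force: 0.0
```

Emit:
step_arm --claw '[0.35,0.35,0.35,0.35,0.35,0.35,0.35]' --linear '[[0,0,0],[0,0,0],[0,0,0],[0,0,0],[0,0,0],[0,0,0],[0,0,0]]' --turn '[[0,0,0],[0,0,0],[0,0,0],[0,0,0],[0,0,0],[0,0,0],[0,0,0]]' --grip_force 20

```text
time: 34.55
tcp_pos: [0.5234, -0.0145, 0.0422]
tool_rot: [[0.994, 0.114, 0.0], [0.114, -0.994, -0.0], [0.0, 0.0, -1.0]]
force: [-0.9, -0.1, 3.1]
opening: 0.0393
grip_force: 20.0
```

Emit:
step_arm --claw '[0.35,0.35,0.35,0.35,0.35,0.35,0.35,0.35,0.35,0.35]' --linear '[[0,0,-0.003],[0,0,-0.007],[0,0,-0.02],[0,0,-0.035],[0,0,-0.04],[0,0,-0.035],[0,0,-0.03],[0,0,-0.015],[0,0,-0.005],[0,0,0]]' --turn '[[0,0,0],[0,0,0],[0,0,0],[0,0,0],[0,0,0],[0,0,0],[0,0,0],[0,0,0],[0,0,0.05],[0,0,0.046]]'

```text
time: 35.55
tcp_pos: [0.5235, -0.0145, 0.2329]
tool_rot: [[1.0, 0.016, 0.002], [0.016, -1.0, -0.0], [0.002, 0.0, -1.0]]
force: [-0.0, 0.1, -2.1]
opening: 0.0397
grip_force: 20.0
```

```bash
python3 -c "
from h import *
go(.4505,.333,.12,1)"
```

```text
t 35.55 pos [ 0.5235 -0.0145  0.2329] yaw 0.92 tilt [0.0015 0.0001] F [-0.   0.1 -2.1] open 0.0397
 turn z rad -0.0014  then shift [-0.0669 -0.3487  0.1129]
```

Emit:
step_arm --claw '[0.35,0.35,0.35,0.35,0.35,0.35,0.35,0.35,0.35,0.35]' --linear '[[-0.002,-0.01,0],[-0.006,-0.03,0],[-0.009,-0.045,0],[-0.009,-0.045,0],[-0.009,-0.045,0],[-0.009,-0.045,0],[-0.009,-0.045,0],[-0.007,-0.04,0],[-0.005,-0.03,0],[-0.0019,-0.0137,0]]' --turn '[[0,0,0],[0,0,0],[0,0,0],[0,0,0],[0,0,0],[0,0,0],[0,0,0],[0,0,0],[0,0,0],[0,0,0]]'

```text
time: 36.55
tcp_pos: [0.4481, 0.3355, 0.2309]
tool_rot: [[1.0, 0.022, -0.002], [0.022, -1.0, -0.0], [-0.002, 0.0, -1.0]]
force: [0.9, 0.9, -1.4]
opening: 0.0395
grip_force: 20.0
```

Emit:
step_arm --claw '[0.35,0.35,0.35,0.35,0.35,0.35,0.35,0.35,0.35,0.35]' --linear '[[0,0,0.005],[0,0,0.02],[0,0,0.03],[0,0,0.03],[0,0,0.03],[0,0,0.03],[0,0,0.02],[0,0,0.01],[0,0,0],[0,0,0]]' --turn '[[0,0,0],[0,0,0],[0,0,0],[0,0,0],[0,0,0],[0,0,0],[0,0,0],[0,0,0],[0,0,0],[0,0,0]]'

```text
time: 37.55
tcp_pos: [0.4507, 0.3326, 0.0576]
tool_rot: [[1.0, 0.017, 0.001], [0.017, -1.0, 0.0], [0.001, -0.0, -1.0]]
force: [-0.2, 0.4, -0.8]
opening: 0.0395
grip_force: 20.0
```

```bash
python3 -c "
from h import *
go(.4505,.333,.0453,1)"
```

```text
t 37.55 pos [0.4507 0.3326 0.0576] yaw 0.99 tilt [ 0.0007 -0.0002] F [-0.2  0.4 -0.8] open 0.0395
 turn z rad -0.0001  then shift [-0.0002 -0.0004  0.0123]
```

Emit:
step_arm --claw '[0.35,0.35,0.35,0.35,0.35,0.35,0.35]' --linear '[[0,0,0.004],[0,0,0.004],[0,0,0.0025],[0,0,0.0012],[0,0,0.0005],[0,0,0],[0,0,0]]' --turn '[[0,0,0],[0,0,0],[0,0,0],[0,0,0],[0,0,0],[0,0,0],[0,0,0]]'

```text
time: 38.25
tcp_pos: [0.45, 0.333, 0.0452]
tool_rot: [[1.0, 0.018, -0.0], [0.018, -1.0, 0.0], [-0.0, -0.0, -1.0]]
force: [-2.4, -2.1, 4.4]
opening: 0.0392
grip_force: 20.0
```

Emit:
step_arm --claw '[0.35,0.35,0.35]' --linear '[[0,0,0.0004],[0,0,0],[0,0,0]]' --turn '[[0,0,0],[0,0,0],[0,0,0]]'

```text
time: 38.55
tcp_pos: [0.45, 0.3331, 0.0452]
tool_rot: [[1.0, 0.018, -0.0], [0.018, -1.0, 0.0], [-0.0, -0.0, -1.0]]
force: [-3.4, -0.9, 7.7]
opening: 0.0395
grip_force: 20.0
```

Emit:
step_arm --claw '[0.62,0.62,0.62,0.62,0.62,0.62,0.62,0.62,0.62,0.62]' --linear '[[0,0,0],[0,0,0],[0,0,0],[0,0,0],[0,0,-0.005],[0,0,-0.015],[0,0,-0.03],[0,0,-0.04],[0,0,-0.045],[0,0.01,-0.045]]' --turn '[[0,0,0],[0,0,0],[0,0,0],[0,0,0],[0,0,0],[0,0,0],[0,0,0],[0,0,0],[0,0,0],[0,0,0]]'

```text
time: 39.55
tcp_pos: [0.4501, 0.3235, 0.2274]
tool_rot: [[1.0, 0.019, 0.001], [0.019, -1.0, 0.001], [0.001, -0.001, -1.0]]
force: [0.6, 0.3, 0.3]
opening: 0.0545
grip_force: 0.0
```

Emit:
step_arm --claw '[0.62,0.62,0.62,0.62,0.62,0.62,0.62,0.62,0.62,0.62]' --linear '[[0,0.02,-0.01],[0.005,0.04,0],[0.005,0.045,0],[0.005,0.045,0],[0.005,0.045,0],[0.005,0.045,0],[0.005,0.045,0],[0.005,0.045,0],[0.005,0.045,0],[0.005,0.045,0]]' --turn '[[0,0,0],[0,0,0],[0,0,0],[0,0,0],[0,0,0],[0,0,0],[0,0,0],[0,0,0],[0,0,0],[0,0,0]]'

```text
time: 40.55
tcp_pos: [0.5029, -0.0981, 0.2361]
tool_rot: [[1.0, 0.018, 0.002], [0.018, -1.0, -0.0], [0.002, 0.0, -1.0]]
force: [0.5, 0.5, -0.1]
opening: 0.0547
grip_force: 0.0
```

Emit:
step_arm --claw '[0.62,0.62,0.62,0.62,0.62,0.62,0.62,0.62,0.62,0.62]' --linear '[[0.005,0.045,0],[0.005,0.045,0],[0.005,0.045,0],[0.005,0.045,0],[0.005,0.04,0],[0.005,0.03,0],[0,0.015,0],[0,0,0],[0,0,0],[0,0,0]]' --turn '[[0,0,0],[0,0,0],[0,0,0],[0,0,0],[0,0,0],[0,0,0],[0,0,0],[0,0,0],[0,0,0],[0,0,0]]'

```text
time: 41.55
tcp_pos: [0.5375, -0.359, 0.2347]
tool_rot: [[1.0, 0.019, -0.0], [0.019, -1.0, 0.001], [-0.0, -0.001, -1.0]]
force: [0.7, -0.4, -0.8]
opening: 0.0549
grip_force: 0.0
```

```bash
python3 -c "
from h import *
go(.5285,-.3776,.0174,2.41)
a=r.get_image('top')[100:235,130:270,::-1];b=r.get_image('wrist')[:,:,::-1]
cv2.imwrite('pics/c5.png',np.hstack([cv2.resize(a,(311,300),interpolation=cv2.INTER_CUBIC),cv2.resize(b,(480,300))]))"
```

```text
t 41.55 pos [ 0.5375 -0.359   0.2347] yaw 1.1 tilt [-0.0001 -0.0006] F [ 0.7 -0.4 -0.8] open 0.0549
 turn z rad -0.0228  then shift [-0.0098  0.0182  0.2173]
```

View pics/c5.png

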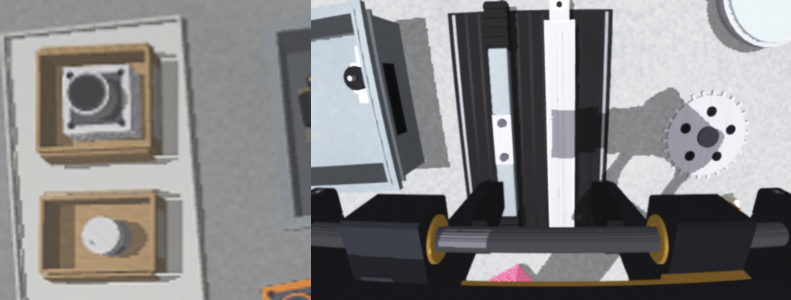

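The barrel (97,97) and piston (105,237) stand in their cartons, and the guard and bar lie flat on the mat. Next I'll fetch the guard.

Emit:
step_arm --claw '[0.6,0.6,0.6,0.6,0.6,0.6,0.6,0.6,0.6,0.6]' --linear '[[0,0,0],[-0.005,0.009,0.01],[-0.0048,0.0092,0.025],[0,0,0.035],[0,0,0.04],[0,0,0.03],[0,0,0.02],[0,0,0.01],[0,0,0.005],[0,0,0]]' --turn '[[0,0,-0.0228],[0,0,0],[0,0,0],[0,0,0],[0,0,0],[0,0,0],[0,0,0],[0,0,0],[0,0,0],[0,0,0]]'

```text
time: 42.65
tcp_pos: [0.5284, -0.3793, 0.0592]
tool_rot: [[0.999, 0.041, -0.0], [0.041, -0.999, 0.0], [-0.0, -0.0, -1.0]]
force: [0.5, 0.3, 0.8]
opening: 0.053
grip_force: 0.0
```

Emit:
step_arm --claw '[0.6,0.6,0.6,0.6,0.6,0.6,0.6,0.6,0.6]' --linear '[[0,0,0.005],[0,0,0.009],[0,0,0.01],[0,0,0.009],[0,0,0.005],[0,0,0.003],[0,0,0],[0,0,0],[0,0,0]]' --turn '[[0,0,0],[0,0,0],[0,0,0],[0,0,0],[0,0,0],[0,0,0],[0,0,0],[0,0,0],[0,0,0]]'

```text
time: 43.55
tcp_pos: [0.5288, -0.3794, 0.0188]
tool_rot: [[0.999, 0.041, 0.001], [0.041, -0.999, -0.001], [0.001, 0.001, -1.0]]
force: [-0.8, 0.3, -0.6]
opening: 0.0528
grip_force: 0.0
```

```bash
python3 -c "
from h import *
go(.5285,-.3776,.0174,2.41)"
```

```text
t 43.55 pos [ 0.5288 -0.3794  0.0188] yaw 2.34 tilt [0.0006 0.0005] F [-0.8  0.3 -0.6] open 0.0528
 turn z rad -0.0012  then shift [-0.0002 -0.0018  0.0014]
```

Emit:
step_arm --claw '[0.6,0.6,0.6,0.6]' --linear '[[0,-0.0018,0.0008],[0,0,0.0003],[0,0,0],[0,0,0]]' --turn '[[0,0,-0.0012],[0,0,0],[0,0,0],[0,0,0]]'

```text
time: 43.95
tcp_pos: [0.5284, -0.3774, 0.0174]
tool_rot: [[0.999, 0.042, 0.0], [0.042, -0.999, -0.0], [0.0, 0.0, -1.0]]
force: [0.5, -0.2, 0.5]
opening: 0.0527
grip_force: 0.0
```

Emit:
step_arm --claw '[0.3,0.3,0.3,0.3,0.3,0.3]' --linear '[[0,0,0],[0,0,0],[0,0,0],[0,0,0],[0,0,0],[0,0,0]]' --turn '[[0,0,0],[0,0,0],[0,0,0],[0,0,0],[0,0,0],[0,0,0]]' --grip_force 30

```text
time: 44.55
tcp_pos: [0.5284, -0.3774, 0.0173]
tool_rot: [[0.999, 0.042, 0.0], [0.042, -0.999, -0.0], [0.0, 0.0, -1.0]]
force: [-0.7, 0.5, 0.0]
opening: 0.0377
grip_force: 30.0
```

Emit:
step_arm --claw '[0.3,0.3,0.3,0.3,0.3,0.3,0.3,0.3,0.3,0.3]' --linear '[[0,0,-0.003],[0,0,-0.007],[0,0,-0.02],[0,0,-0.035],[0,0,-0.035],[0,0,-0.03],[0,0,-0.02],[0,0,-0.01],[0,0,0],[0,0,0]]' --turn '[[0,0,0],[0,0,0],[0,0,0],[0,0,0],[0,0,0],[0,0,0],[0,0,0],[0,0,0],[0,0,0],[0,0,0]]'

```text
time: 45.55
tcp_pos: [0.5278, -0.3769, 0.1762]
tool_rot: [[0.999, 0.042, -0.001], [0.042, -0.999, 0.001], [-0.001, -0.001, -1.0]]
force: [0.2, 0.0, -2.5]
opening: 0.0373
grip_force: 30.0
```

```bash
python3 -c "
from h import *
go(.5722,-.0521,.135,7.4)"
```

```text
t 45.55 pos [ 0.5278 -0.3769  0.1762] yaw 2.4 tilt [-0.0013 -0.0011] F [ 0.2  0.  -2.5] open 0.0373
 turn z rad -0.0872  then shift [ 0.0859 -0.3164  0.0412]
```

Emit:
step_arm --claw '[0.3,0.3,0.3,0.3,0.3,0.3,0.3,0.3,0.3,0.3]' --linear '[[0,0,0],[0,0,0],[0.003,-0.01,0],[0.006,-0.025,0],[0.012,-0.045,0],[0.012,-0.045,0],[0.012,-0.045,0],[0.012,-0.045,0],[0.012,-0.045,0],[0.01,-0.035,0]]' --turn '[[0,0,-0.0436],[0,0,-0.0436],[0,0,0],[0,0,0],[0,0,0],[0,0,0],[0,0,0],[0,0,0],[0,0,0],[0,0,0]]'

```text
time: 46.55
tcp_pos: [0.5675, -0.0713, 0.1758]
tool_rot: [[0.992, 0.129, -0.003], [0.129, -0.992, 0.001], [-0.002, -0.002, -1.0]]
force: [-0.2, -0.7, -3.2]
opening: 0.0377
grip_force: 30.0
```

Emit:
step_arm --claw '[0.3,0.3,0.3,0.3,0.3,0.3,0.3,0.3,0.3,0.3]' --linear '[[0.005,-0.015,0],[0.0019,-0.0064,0],[0,0,0.005],[0,0,0.012],[0,0,0.012],[0,0,0.008],[0,0,0.004],[0,0,0],[0,0,0],[0,0,0]]' --turn '[[0,0,0],[0,0,0],[0,0,0],[0,0,0],[0,0,0],[0,0,0],[0,0,0],[0,0,0],[0,0,0],[0,0,0]]'

```text
time: 47.55
tcp_pos: [0.5734, -0.0527, 0.1369]
tool_rot: [[0.992, 0.129, 0.001], [0.129, -0.992, -0.0], [0.001, 0.0, -1.0]]
force: [1.3, 0.2, -2.3]
opening: 0.0379
grip_force: 30.0
```

```bash
python3 -c "
from h import *
go(.572,-.0521,.1037,7.4)"
```

```text
t 47.55 pos [ 0.5734 -0.0527  0.1369] yaw 7.39 tilt [0.0011 0.0003] F [ 1.3  0.2 -2.3] open 0.0379
 turn z rad -0.0001  then shift [-0.0013 -0.0008  0.0332]
```

Emit:
step_arm --claw '[0.3,0.3,0.3,0.3,0.3,0.3,0.3,0.3,0.3]' --linear '[[-0.001,-0.0006,0.005],[0,0,0.008],[0,0,0.008],[0,0,0.005],[0,0,0.003],[0,0,0.0015],[0,0,0],[0,0,0],[0,0,0]]' --turn '[[0,0,0],[0,0,0],[0,0,0],[0,0,0],[0,0,0],[0,0,0],[0,0,0],[0,0,0],[0,0,0]]'

```text
time: 48.45
tcp_pos: [0.5721, -0.0521, 0.1062]
tool_rot: [[0.992, 0.129, 0.001], [0.129, -0.992, -0.0], [0.001, 0.0, -1.0]]
force: [0.2, -0.1, -2.8]
opening: 0.0378
grip_force: 30.0
```

```bash
python3 -c "
from h import *
go(.572,-.0521,.1037,7.4)"
```

```text
t 48.45 pos [ 0.5721 -0.0521  0.1062] yaw 7.4 tilt [0.0007 0.0002] F [ 0.2 -0.1 -2.8] open 0.0378
 turn z rad 0.0  then shift [-0.0001 -0.      0.0025]
```

Emit:
step_arm --claw '[0.3,0.3,0.3,0.3,0.3,0.3]' --linear '[[0,0,0.001],[0,0,0.001],[0,0,0.0006],[0,0,0.0002],[0,0,0],[0,0,0]]' --turn '[[0,0,0],[0,0,0],[0,0,0],[0,0,0],[0,0,0],[0,0,0]]'

```text
time: 49.05
tcp_pos: [0.572, -0.0521, 0.1042]
tool_rot: [[0.992, 0.129, 0.001], [0.129, -0.992, -0.0], [0.001, 0.0, -1.0]]
force: [-3.2, 0.6, 5.0]
opening: 0.0381
grip_force: 30.0
```

Emit:
step_arm --claw '[0.6,0.6,0.6,0.6,0.6,0.6,0.6,0.6,0.6,0.6]' --linear '[[0,0,0],[0,0,0],[0,0,0],[0,0,0],[0,0,-0.01],[0,0,-0.02],[0,0,-0.025],[0,0,-0.02],[0,0,0],[0,0,0]]' --turn '[[0,0,0],[0,0,0],[0,0,0],[0,0,0],[0,0,0],[0,0,0],[0,0,0],[0,0,0],[0,0,0.0435],[0,0,0.0435]]'

```text
time: 50.05
tcp_pos: [0.5728, -0.0522, 0.1802]
tool_rot: [[0.999, 0.04, 0.003], [0.04, -0.999, -0.0], [0.003, 0.001, -1.0]]
force: [1.0, 0.3, -0.2]
opening: 0.0527
grip_force: 0.0
```

```bash
python3 -c "
from h import *
go(.5246,-.298,.0175,2.41)"
```

```text
t 50.05 pos [ 0.5728 -0.0522  0.1802] yaw 2.32 tilt [0.0032 0.0006] F [ 1.   0.3 -0.2] open 0.0527
 turn z rad -0.0016  then shift [-0.0585  0.2436  0.1627]
```

Emit:
step_arm --claw '[0.5,0.5,0.5,0.5,0.5,0.5,0.5,0.5,0.5,0.5]' --linear '[[-0.003,0.01,0],[-0.008,0.035,0],[-0.011,0.045,0],[-0.011,0.045,0],[-0.011,0.045,0],[-0.009,0.038,0],[-0.004,0.018,0],[-0.001,0.0076,0.005],[0,0,0.015],[0,0,0.02]]' --turn '[[0,0,0],[0,0,0],[0,0,0],[0,0,0],[0,0,0],[0,0,0],[0,0,0],[0,0,0],[0,0,0],[0,0,0]]'

```text
time: 51.05
tcp_pos: [0.5248, -0.297, 0.1376]
tool_rot: [[0.999, 0.043, 0.001], [0.043, -0.999, -0.0], [0.001, 0.0, -1.0]]
force: [-0.6, 0.5, -0.5]
opening: 0.0443
grip_force: 0.0
```

Emit:
step_arm --claw '[0.5,0.5,0.5,0.5,0.5,0.5,0.5,0.5,0.5,0.5]' --linear '[[0,0,0.02],[0,0,0.02],[0,0,0.02],[0,0,0.02],[0,0,0.016],[0,0,0.01],[0,0,0.006],[0,0,0.003],[0,0,0],[0,0,0]]' --turn '[[0,0,0],[0,0,0],[0,0,0],[0,0,0],[0,0,0],[0,0,0],[0,0,0],[0,0,0],[0,0,0],[0,0,0]]'

```text
time: 52.05
tcp_pos: [0.5247, -0.2983, 0.0238]
tool_rot: [[0.999, 0.042, 0.001], [0.042, -0.999, -0.001], [0.001, 0.001, -1.0]]
force: [0.8, -0.5, 1.6]
opening: 0.0443
grip_force: 0.0
```

```bash
python3 -c "
from h import *
go(.5246,-.298,.0175,2.41)"
```

```text
t 52.05 pos [ 0.5247 -0.2983  0.0238] yaw 2.41 tilt [0.0013 0.0008] F [ 0.8 -0.5  1.6] open 0.0443
 turn z rad -0.0  then shift [-0.0001 -0.0003  0.0063]
```

Emit:
step_arm --claw '[0.5,0.5,0.5,0.5,0.5,0.5]' --linear '[[0,-0.0003,0.002],[0,0,0.002],[0,0,0.0015],[0,0,0.0006],[0,0,0],[0,0,0]]' --turn '[[0,0,0],[0,0,0],[0,0,0],[0,0,0],[0,0,0],[0,0,0]]'

```text
time: 52.65
tcp_pos: [0.5241, -0.2976, 0.0169]
tool_rot: [[0.999, 0.042, -0.0], [0.042, -0.999, 0.0], [-0.0, -0.0, -1.0]]
force: [-0.5, -0.6, 0.2]
opening: 0.044
grip_force: 0.0
```

Emit:
step_arm --claw '[0.1,0.1,0.1,0.1,0.1,0.1,0.1]' --linear '[[0,0,0],[0,0,0],[0,0,0],[0,0,0],[0,0,0],[0,0,0],[0,0,0]]' --turn '[[0,0,0],[0,0,0],[0,0,0],[0,0,0],[0,0,0],[0,0,0],[0,0,0]]' --grip_force 40

```text
time: 53.35
tcp_pos: [0.5241, -0.2977, 0.017]
tool_rot: [[0.999, 0.042, 0.0], [0.042, -0.999, -0.0], [0.0, 0.0, -1.0]]
force: [0.4, -0.4, 0.3]
opening: 0.0248
grip_force: 40.0
```

Emit:
step_arm --claw '[0.1,0.1,0.1,0.1,0.1,0.1,0.1,0.1,0.1,0.1]' --linear '[[0,0,-0.003],[0,0,-0.007],[0,0,-0.02],[0,0,-0.035],[0,0,-0.035],[0,0,-0.03],[0,0,-0.02],[0,0,-0.01],[0,0,0],[0,0,0]]' --turn '[[0,0,0],[0,0,0],[0,0,0],[0,0,0],[0,0,0],[0,0,0],[0,0,0],[0,0,0],[0,0,0],[0,0,0]]'

```text
time: 54.35
tcp_pos: [0.5233, -0.2971, 0.1757]
tool_rot: [[0.999, 0.042, -0.002], [0.042, -0.999, 0.001], [-0.002, -0.001, -1.0]]
force: [0.2, -0.1, -3.3]
opening: 0.0243
grip_force: 40.0
```

```bash
python3 -c "
from h import *
go(.5561,.0345,.175,4.1)"
```

```text
t 54.35 pos [ 0.5233 -0.2971  0.1757] yaw 2.42 tilt [-0.0015 -0.001 ] F [ 0.2 -0.1 -3.3] open 0.0243
 turn z rad -0.0293  then shift [ 0.0564 -0.3284  0.0007]
```

Emit:
step_arm --claw '[0.1,0.1,0.1,0.1,0.1,0.1,0.1,0.1,0.1,0.1]' --linear '[[0,0,0],[0.0016,-0.01,0],[0.004,-0.025,0],[0.0075,-0.045,0],[0.0075,-0.045,0],[0.0075,-0.045,0],[0.0075,-0.045,0],[0.0075,-0.045,0],[0.007,-0.038,0],[0.0035,-0.02,0]]' --turn '[[0,0,-0.0293],[0,0,0],[0,0,0],[0,0,0],[0,0,0],[0,0,0],[0,0,0],[0,0,0],[0,0,0],[0,0,0]]'

```text
time: 55.35
tcp_pos: [0.5539, 0.0272, 0.176]
tool_rot: [[0.997, 0.074, -0.002], [0.074, -0.997, 0.001], [-0.001, -0.001, -1.0]]
force: [0.0, -0.9, -2.7]
opening: 0.0249
grip_force: 40.0
```

Emit:
step_arm --claw '[0.1,0.1,0.1,0.1,0.1,0.1,0.1,0.1,0.1,0.1]' --linear '[[0.0016,-0.0111,0],[0,0,0],[0,0,0.005],[0,0,0.012],[0,0,0.012],[0,0,0.008],[0,0,0.004],[0,0,0],[0,0,0],[0,0,0]]' --turn '[[0,0,0],[0,0,0],[0,0,0],[0,0,0],[0,0,0],[0,0,0],[0,0,0],[0,0,0],[0,0,0],[0,0,0]]'

```text
time: 56.35
tcp_pos: [0.5562, 0.0346, 0.1365]
tool_rot: [[0.997, 0.071, 0.001], [0.071, -0.997, 0.0], [0.001, 0.0, -1.0]]
force: [-0.5, 0.1, -3.0]
opening: 0.0245
grip_force: 40.0
```

```bash
python3 -c "
from h import *
go(.5556,.0345,.1042,4.1)"
```

```text
t 56.35 pos [0.5562 0.0346 0.1365] yaw 4.09 tilt [0.0012 0.0001] F [-0.5  0.1 -3. ] open 0.0245
 turn z rad -0.0001  then shift [-0.0006  0.      0.0323]
```

Emit:
step_arm --claw '[0.1,0.1,0.1,0.1,0.1,0.1,0.1,0.1,0.1,0.1]' --linear '[[0,0,0.005],[0,0,0.008],[0,0,0.008],[0,0,0.005],[0,0,0.0025],[0,0,0.001],[0,0,0],[0,0,0],[0,0,0],[0,0,0]]' --turn '[[0,0,0],[0,0,0],[0,0,0],[0,0,0],[0,0,0],[0,0,0],[0,0,0],[0,0,0],[0,0,0],[0,0,0]]'

```text
time: 57.35
tcp_pos: [0.5559, 0.0346, 0.1067]
tool_rot: [[0.997, 0.071, 0.001], [0.071, -0.997, 0.0], [0.001, 0.0, -1.0]]
force: [0.4, -0.2, -4.1]
opening: 0.0247
grip_force: 40.0
```

```bash
python3 -c "
from h import *
go(.5556,.0345,.1042,4.1)"
```

```text
t 57.35 pos [0.5559 0.0346 0.1067] yaw 4.1 tilt [0.0006 0.    ] F [ 0.4 -0.2 -4.1] open 0.0247
 turn z rad -0.0001  then shift [-0.0003  0.0001  0.0025]
```

Emit:
step_arm --claw '[0.1,0.1,0.1,0.1,0.1,0.1]' --linear '[[-0.0003,0,0.001],[0,0,0.001],[0,0,0.0006],[0,0,0.0002],[0,0,0],[0,0,0]]' --turn '[[0,0,0],[0,0,0],[0,0,0],[0,0,0],[0,0,0],[0,0,0]]'

```text
time: 57.95
tcp_pos: [0.5552, 0.0346, 0.1039]
tool_rot: [[0.997, 0.071, -0.0], [0.071, -0.997, -0.0], [-0.0, 0.0, -1.0]]
force: [-2.1, 1.1, 1.4]
opening: 0.025
grip_force: 40.0
```

Contact. I'll release, rise, and back away to the w1 viewpoint for comparison.

Emit:
step_arm --claw '[0.5,0.5,0.5,0.5,0.5,0.5,0.5,0.5,0.5,0.5]' --linear '[[0,0,0],[0,0,0],[0,0,0],[0,0,0],[0,0,-0.01],[0,0,-0.025],[0,0,-0.04],[0,0,-0.045],[0,0.015,-0.04],[0,0.02,-0.035]]' --turn '[[0,0,0],[0,0,0],[0,0,0],[0,0,0],[0,0,0],[0,0,0],[0,0,0],[0,0,0],[0,0,0],[0,0,0]]'

```text
time: 58.95
tcp_pos: [0.5582, -0.0, 0.3022]
tool_rot: [[0.997, 0.073, 0.003], [0.073, -0.997, 0.0], [0.003, 0.0, -1.0]]
force: [0.8, -0.1, 0.2]
opening: 0.0441
grip_force: 0.0
```

Emit:
step_arm --claw '[0.5,0.5,0.5,0.5,0.5,0.5,0.5]' --linear '[[-0.003,0.015,-0.02],[-0.003,0.006,-0.01],[0,0,0],[0,0,0],[0,0,0],[0,0,0],[0,0,0]]' --turn '[[0,0,-0.0325],[0,0,0],[0,0,0],[0,0,0],[0,0,0],[0,0,0],[0,0,0]]'

```text
time: 59.65
tcp_pos: [0.5531, -0.0213, 0.3273]
tool_rot: [[0.995, 0.104, -0.002], [0.104, -0.995, 0.0], [-0.002, -0.001, -1.0]]
force: [-0.1, 0.2, -0.6]
opening: 0.0442
grip_force: 0.0
```

```bash
python3 - <<'E'
from h import *
go(.5478,-.0221,.3295,5.97)
c=r.get_calibration('wrist');im=r.get_image('wrist')[:,:,::-1];cv2.imwrite('pics/w6.png',im)
g=im.astype(float).mean(2)
def E(y,a,b):
    d=np.abs(np.convolve(g[y],[1,0,-1],'same'));o=[]
    for x in range(a,b):
        if d[x]>25 and d[x]>=d[x-1] and d[x]>d[x+1]: o.append(x+0.5*(d[x-1]-d[x+1])/(d[x-1]-2*d[x]+d[x+1]))
    return o
# edges expected from first measurement, projected in this view
def y_of(k,x): return k[0]+(x-.574)*np.tan(np.radians(k[1]))
for nm,k,z in (('gL',(-.0314,7.19),.09),('gR',(-.0703,7.67),.114),('bL',(.0502,4.2),.115),('bRtop',(.0252,3.96),.115),('bRlow',(.025,3.98),.09)):
    o=[]
    for x in (.49,.52,.55,.58,.61,.64,.67):
        u,v=pix('w',[(x,y_of(k,x),z)],c)[0];e=E(int(round(v)),int(u)-7,int(u)+9)
        if e: m=min(e,key=lambda q:abs(q-u));o.append((x,round((plane('w',[(m,v)],z,c)[0,1]-y_of(k,x))*1000,2)))
    print(nm,'dy mm',o)
cv2.imwrite('pics/top6.png',r.get_image('top')[:,:,::-1])
a=cv2.imread('pics/top0.png');b=cv2.imread('pics/top6.png');s=np.s_[55:245,120:410]
cv2.imwrite('pics/cmp.png',np.vstack([cv2.resize(q[s],None,fx=1.55,fy=1.55) for q in(a,b)]))
E
```

```text
t 59.65 pos [ 0.5531 -0.0213  0.3273] yaw 5.99 tilt [-0.0021 -0.0005] F [-0.1  0.2 -0.6] open 0.0442
 turn z rad 0.0003  then shift [-0.0054  0.0003 -0.0022]
gL dy mm [(0.49, np.float64(-0.72)), (0.52, np.float64(0.05)), (0.55, np.float64(0.1)), (0.58, np.float64(-0.95)), (0.61, np.float64(-1.01)), (0.64, np.float64(-0.62)), (0.67, np.float64(-0.87))]
gR dy mm [(0.49, np.float64(0.37)), (0.52, np.float64(0.56)), (0.55, np.float64(0.44)), (0.58, np.float64(0.36)), (0.61, np.float64(0.02)), (0.64, np.float64(0.02)), (0.67, np.float64(-0.1))]
bL dy mm [(0.49, np.float64(-0.65)), (0.55, np.float64(0.05)), (0.58, np.float64(6.56)), (0.61, np.float64(5.66))]
bRtop dy mm [(0.49, np.float64(-0.23)), (0.52, np.float64(-0.11)), (0.55, np.float64(-0.53)), (0.58, np.float64(-0.59)), (0.61, np.float64(0.04)), (0.64, np.float64(0.11)), (0.67, np.float64(0.01))]
bRlow dy mm [(0.49, np.float64(2.98)), (0.52, np.float64(-0.47)), (0.55, np.float64(-0.36)), (0.58, np.float64(-0.43)), (0.61, np.float64(-0.14)), (0.64, np.float64(-0.06)), (0.67, np.float64(-0.51))]
```

View pics/cmp.png

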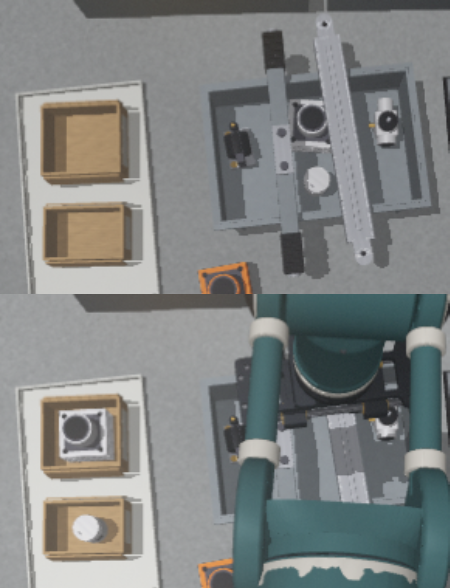

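The lower view shows both parts in their cartons, with the arm still over the crate. Lateral edges agree to about 0.5 mm. I'll move the arm aside for a numeric check of the ends.

Emit:
step_arm --claw '[0.5,0.5,0.5,0.5,0.5,0.5,0.5,0.5,0.5,0.5]' --linear '[[0,0.02,0],[-0.005,0.045,0],[-0.01,0.045,0],[-0.01,0.045,0],[-0.01,0.045,0],[-0.01,0.045,0],[-0.01,0.045,0],[-0.01,0.045,0],[-0.01,0.045,0],[-0.005,0.03,0]]' --turn '[[0,0,0],[0,0,0],[0,0,0],[0,0,0],[0,0,0],[0,0,0],[0,0,0],[0,0,0],[0,0,0],[0,0,0]]'

```text
time: 60.75
tcp_pos: [0.5156, -0.4409, 0.3281]
tool_rot: [[0.995, 0.102, -0.001], [0.102, -0.995, -0.0], [-0.001, 0.0, -1.0]]
force: [0.3, -0.1, 1.3]
opening: 0.0442
grip_force: 0.0
```

Emit:
step_arm --claw '[0.5,0.5,0.5,0.5,0.5,0.5,0.5,0.5,0.5]' --linear '[[-0.02,0.02,0],[-0.03,0.03,0],[-0.03,0.03,0],[-0.03,0.03,0],[-0.03,0.03,0],[-0.02,0.02,0],[0,0,0],[0,0,0],[0,0,0]]' --turn '[[0,0,0],[0,0,0],[0,0,0],[0,0,0],[0,0,0],[0,0,0],[0,0,0],[0,0,0],[0,0,0]]'

```text
time: 61.65
tcp_pos: [0.3749, -0.6127, 0.3284]
tool_rot: [[0.995, 0.105, 0.0], [0.105, -0.995, 0.001], [0.0, -0.001, -1.0]]
force: [0.6, -0.2, -0.6]
opening: 0.0441
grip_force: 0.0
```

```bash
python3 - <<'E'
from h import *
s=r.observe();print(s['time'],np.round(s['tcp_pos'],3))
a=cv2.imread('pics/top0.png');b=r.get_image('top')[:,:,::-1].copy();cv2.imwrite('pics/top7.png',b)
A,B=[q.astype(np.float32).mean(2) for q in(a,b)]
for n,(x0,y0,x1,y1) in dict(gfar=(318,64,345,100),gnear=(340,195,366,226),bfar=(288,74,306,100),bnear=(298,203,319,233),coil=(264,130,285,168),carb=(358,112,382,155),crate=(255,100,285,125)).items():
    p,q=A[y0:y1,x0:x1],B[y0:y1,x0:x1]
    d=cv2.phaseCorrelate(p,q,cv2.createHanningWindow((x1-x0,y1-y0),cv2.CV_32F))
    print(n,np.round(d[0],2),round(d[1],2),'absdiff',round(float(np.abs(p-q).mean()),1))
cv2.imwrite('pics/cmp2.png',np.hstack([cv2.resize(q[55:245,245:410],None,fx=2.3,fy=2.3,interpolation=cv2.INTER_CUBIC) for q in(a,b)]))
E
```

```text
61.65 [ 0.375 -0.613  0.328]
gfar [ 0.52 -0.09] 0.89 absdiff 1.2
gnear [0.03 0.17] 1.03 absdiff 3.9
bfar [-0.03  0.71] 0.96 absdiff 2.8
bnear [-0.07 -0.32] 0.88 absdiff 3.7
coil [-0.01  0.03] 1.02 absdiff 1.2
carb [-0.02  0.46] 1.0 absdiff 1.1
crate [-0.14  0.6 ] 0.99 absdiff 0.4
```

View pics/cmp2.png

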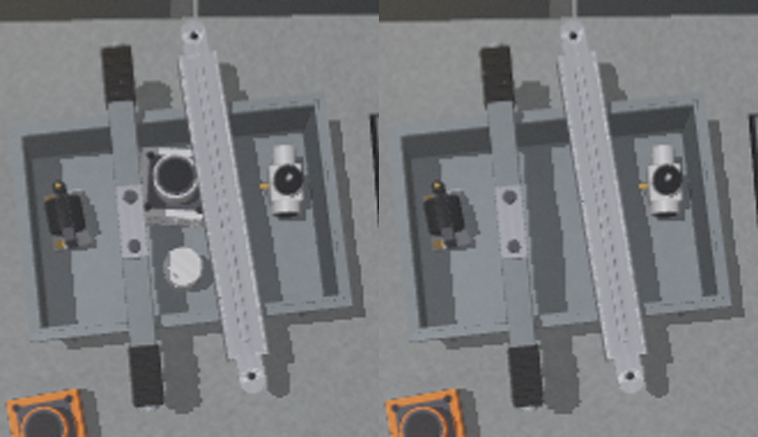

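Before and after match: guard tabs at (193,36)/(251,377) against (572,36)/(629,377), an offset of 379 px. The bar matches as well, and the carb and coil have not moved.

```bash
python3 -c "
from cell import r
print(r.finish_job())"
```

```text
the job is handed in; nothing more can be done
None
```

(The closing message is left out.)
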